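Refit the bread slicer's end stop

ROBOT

A 7-joint arm with a two-finger parallel gripper is mounted at the origin on the work surface. World frame = base frame: x ahead of the robot, y to its left, z up, the work surface at z = 0. Lengths are in mm, angles in rad, forces in N, time in s.
With the tool pointing down it reaches from about 400 to 875 mm from the base axis. Payload 19.3 kg.
Tool frame: the origin (TCP) lies at the very end of the fingers, on their centre line; the grasp point (between the pads) lies 19 mm behind it; z points along the fingers, y is the line along which they close (so a half turn about z gives the same grasp; the last joint's range is limited). The gripper opens to 85 mm and grips with 20 to 120 N. Pads are 22 mm wide; open, the fingers measure 114 mm over their backs; the gripper's body (76 mm by 85 mm) begins 54 mm behind the grasp point. The pads swing forward as they close: fully open they stand 13 mm farther back than shut.
Start: joints at [-1.349, 0.521, -0.036, 1.599, 0.021, 1.021, -0.113], TCP at [179.817, 598.565, 195.491] pointing down, gripper open.
Joint ranges: [-2.91, 2.91], [-0.3, 2.13], [-1.5, 1.42], [0.17, 2.43], [-1.26, 4.41], [0.16, 1.93], [-2.52, 2.52]. Speed limits (rad/s): [1.89, 1.89, 2.39, 2.39, 3.01, 3.01, 3.01].

INTERFACE

Orientations are given as a unit quaternion [x, y, z, w].
In Python, from plant import ctrl gives the robot as it stands.
- The arm moves only by the tool carry_out, never from a script. Its argument "deltas" is text: rows parted by semicolons, each of 7 numbers parted by spaces: the shift along the world's x, y, z as a fraction of full scale, then the turn, a rotation vector about the world's x, y, z as a fraction of full scale, then the opening, from 0 (shut) to 1 (fully open). A call has 1 to 12 rows; each row is the pose to reach, as a shift and turn from the pose commanded when the call began, turning the shorter way round; what a row does not reach only later rows make up. Full scale, the value 1, is 8 cm for a shift and 360 degrees for a turn. A row lasts 1/12 s, in which the tool goes at most 41.7 mm and 7.16 degrees, less where a joint would pass 70% of its speed; a pose out of reach is approached as far as the arm can. A call with a number of a shift or a turn outside -1 to 1 is refused whole. A call with a gripper value outside its range is refused whole. The fingers move at their own pace and stop on an object; "newtons" is the grip in N (left out, the last holds). Time passes only in rows, so rows that repeat a pose let the fingers close. It gives the time, the measured TCP pose, the force, the opening and the grip force at its end, in the units of the state.
- ctrl.read_state(): the state, without advancing time (a new reading comes with each control period).
- ctrl.read_camera(name): name is "scene" or "top" or "wrist"; returns the picture (400x640x3 uint8, blue, green, red); there is no depth.
- ctrl.camera_model(name): a dict with "intrinsics" (3x3 intrinsics, pixels), "view" (4x4, takes a point from world to camera coordinates); the wrist camera has in their place "hand_eye" (4x4, takes a point from camera to tool coordinates, whose origin is the TCP and whose axes are the flange's). Camera axes: x right, y down, z forward; pixel columns grow to the right and rows downward; lengths in mm; the calibration is good to about 2 mm. The wrist camera is an equidistant fisheye: a pixel r from the principal point sees the ray r / f radians off the axis. A picture is of the moment at which its call begins: read the wrist's pose just before it. camera_model takes no time and is no camera call.
- ctrl.sign_off(): hands the job in; it is judged then, once.
Trained networks look in the newest picture that a camera, given by its name, has taken for a name from the list of things; names that differ only in an ending like _2 or _b are one class to them, and where a whole thing is asked for, a point or a joint stands for the part that bears it (a point fixed in the world has none). Each returns a list of dicts, best first, with "p" (0 to 1); they miss things now and then, are a little off and sometimes report something else, mostly with a low value. They report only what shows in the picture. A call takes as long as a camera call.
- ctrl.look_for(camera, label): "at" ([row, column] in pixels, amid what is visible of it).
- ctrl.silhouettes(camera, label): "region" (400x640 bool, what is visible of it) and "at" ([row, column] in pixels, amid what is visible of it).
- ctrl.mark_of(camera, label): "at" ([row, column] in pixels: a listed point, or the origin of a listed thing).
The state is a dict: "time": time; "joint_pos": joint angles; "dq": joint speeds; "joint_torque": joint torques, N m; "ee_pos": TCP position; "eef_rot": TCP orientation; "force": force on the tool from outside, world axes, zero at the start; "ft_torque": the same for the moment, N m; "gripper_width": finger opening in mm; "gripper_force": force on a finger pad.
Only numpy, scipy, OpenCV 4.12 (cv2) and the standard library are available. Lean on these libraries where they do the work, as an engineer would, in place of code of your own. Each camera call takes 0.05 s, during which the arm holds its last target. There are 200 camera calls.

TASK

The bread slicer's end stop has been washed and left lying on the face of its plate. Put it back on the slicer: foot down flat in the rail's channel, plate towards the knife, its screw over the middle one of the three holes. Once it sits there with the screw still backed off, turn its thumbscrew clockwise until it is fully home, locked through foot and rail, and leave everything else on the counter where it stands.

Things in the scene. Friction and masses are not known exactly. Their poses are not given: they have to be found in the camera images.
- stop: The end stop: aluminium angle, 0.38 kg, thumbscrew in its foot. Origin: on the screw axis at the foot's underside; z up along the screw, x from plate to foot's tail, y across. Foot x -57 to 22, y +-25, z 0 to 12 mm; boss radius 11 to z 16; gussets to x -39, y +-22, z 21. It starts lying on the plate's outer face: its x up (origin 57 mm high), z level. Rolled a quarter turn about y, it stands on its foot.
- foot_tail (a point): Middle of the end face of the foot's tail: x 22, y 0, z 6 mm in the stop's frame; axes as the stop's. At the start the highest point of the stop, 79 mm above the counter: there the foot is the upright leg, 50 mm wide and 12 mm thick, free on all sides but the screw's (+z). Rolled over the corner edge (x -57, z 0) by more than about 45 degrees, the stop tips onto its foot by itself.
- plate_top (a point): Middle of the upper edge of the stop's plate: x -52.5, y 0, z 75 mm in the stop's frame; axes as the stop's. The plate is 9 mm thick (x -57 to -48), 94 wide (y +-47), z 12 to 75 mm. When the stop stands, it can be pinched here from above, across its 9 mm; lying flat it is too wide and low to take.
- thumbscrew (a joint): Turn of the thumbscrew in the tapped foot, rad, clockwise seen from above; 0 to 0.5 at the start (backed off, tip hidden in the foot), 4.2 fully home at a stop. Coarse thread, 12 mm a turn: screw and wing sink 1.91 mm per rad relative to the foot; the tip stands 1.91 mm x angle - 1 mm below the underside (7 mm when home). Friction 0.02 N m; it stays as left. Tip diameter 6 mm, coned end.
- wing (a point): Middle of the thumbscrew's flat steel wing, on the screw axis, 38 mm above the foot's underside at angle 0, 30 mm when home. The wing is 36 mm long, 8 thick, 22 high (11 above and below this point). z up along the screw, x along the wing's length, y across its 8 mm: pinch it along y. At angle 0 its x is the stop's x.
- slicer: The bread slicer, fixed: beech board 400 x 170 mm, top 40 mm above the counter. Origin: on the counter under the board's middle. x from the knife along the rail (outfeed), y to the knife's pivot, z up. The lowered knife lies in the plane x = 0, its back 102 mm above the counter, from y -105 to 115 mm; its black handle runs on to y -223 mm. Nothing on it is higher than 110 mm.
- middle_hole (a point): Mouth of the rail's middle hole, on the channel's floor: x 125, y 0, z 50 mm in the slicer's frame; axes as the slicer's. Aluminium channel along x from 42 to 208 mm, floor 54 mm wide (2 mm play each side of the foot), flared lips 9 mm high. Three holes, 10 mm wide and 10 deep, 35 mm apart along x. When fitted, the stop's origin is here and its axes are the slicer's.
- ramekin: Bystander: terracotta ramekin, radius 42, 45 mm high. Origin: centre of its underside.
- tumbler: Bystander: glass tumbler, radius 33, 85 mm high. Origin: centre of its underside.
- tumbler_b: Bystander: a second such glass tumbler.
- bowl: Bystander: white bowl, radius 70, 55 mm high. Origin: centre of its underside.
- spoon: Bystander: steel spoon lying on the counter.
- spatula: Bystander: spatula lying on the counter.
- mill: Bystander: dark wooden pepper mill, radius 26, 150 mm high. Origin: centre of its underside.

How it is judged (in metres and radians):
On the way, in this order (a step that is already met when the one before it is completed fails the run):
1. the stop sits foot down in the channel, plate towards the knife, its screw over the middle hole and still backed off (under 1.5 rad) (x of stop in the frame of middle_hole between -0.004 and 0.004 m and y of stop in the frame of middle_hole between -0.004 and 0.004 m and z of stop in the frame of middle_hole between -0.003 and 0.0025 m and angle between stop's own z axis and vertical below 0.06 rad and x of plate_top in the frame of middle_hole below -0.045 m and value of joint thumbscrew below 1.5 rad), for 0.2 s.
2. seated there, the thumbscrew is turned fully home (x of stop in the frame of middle_hole between -0.0035 and 0.0035 m and y of stop in the frame of middle_hole between -0.004 and 0.004 m and z of stop in the frame of middle_hole between -0.003 and 0.0025 m and angle between stop's own z axis and vertical below 0.06 rad and x of plate_top in the frame of middle_hole below -0.045 m and value of joint thumbscrew above 3.9 rad), for 0.2 s.
At the end, for the whole second after the job is handed in: The stop rests, released, foot down in the channel, plate on the knife's side: screw axis within 3.5 mm of the middle hole along the rail and 4 mm across, underside within 2.5 mm of the floor, upright within 0.06 rad; thumbscrew at 3.9 rad or more (4.2 is fully home) (all of step 2 and linear speed of stop below 0.01 m/s and angular speed of stop below 0.1 rad/s); the robot touches nothing.
It fails at once if a bystander is pushed more than 30 mm or knocked over (distance of any of ramekin, tumbler, tumbler_b, bowl, spoon, spatula, mill from where it was at the start of the episode above 0.03 m or angle between any of ramekin, tumbler, tumbler_b, bowl, mill's own z axis and vertical above 0.5 rad).
It also fails if it takes over 72 s, if anything falls off the work surface, if the arm or the gripper's body presses on something with over 40 N, if the wrist force passes 120 N, or if a joint passes its speed limit or range.

## Working session

There is one attempt and no reset: what is moved stays moved. The work goes in short steps, Python scripts to look and compute and a tool call to move; the robot and the scene stay as the last step left them, time stands still between calls to the robot, and variables do not carry over. Pictures are saved under pics/ and viewed, at most 10 in all, crops included, and the job is handed in when it is done.

Besides the shell and the picture viewer there is one more tool, called after ">>>" by a JSON object that holds its "method" and its "body". carry_out: Moves the arm, as the interface text tells. Its arguments: {"type":"object","properties":{"deltas":{"type":"string"},"newtons":{"type":"number"}},"required":["deltas"]}

```bash
mkdir -p pics; ls
cat > h.py <<'E'
import numpy as np, cv2
from plant import ctrl
from scipy.spatial.transform import Rotation as R
from scipy.optimize import least_squares
def model(c):
    m=ctrl.camera_model(c); return np.array(m["intrinsics"],float),np.array(m["view"],float)
def ray(c,rc):
    K,V=model(c); d=V[:3,:3].T@np.linalg.solve(K,[rc[1],rc[0],1.]); return -V[:3,:3].T@V[:3,3],d
def onz(c,rc,z):
    o,d=ray(c,rc); return o+d*(z-o[2])/d[2]
def proj(c,P):
    K,V=model(c); p=(np.atleast_2d(P)@V[:3,:3].T+V[:3,3])@K.T; return p[:,1::-1]/p[:,2:]
E
python3 - <<'E'
from h import *
s=ctrl.read_state(); print({k:np.round(v,3) for k,v in s.items()})
for c in("scene","top"):
    im=ctrl.read_camera(c); cv2.imwrite(f"pics/{c}0.png",im)
    K,V=model(c); print(c,K[0,0],np.round(-V[:3,:3].T@V[:3,3]),np.round(V[:3,:3],2).tolist())
    for l in["stop","foot_tail","plate_top","wing","slicer","middle_hole","ramekin","tumbler","bowl","spoon","spatula","mill"]:
        r=ctrl.mark_of(c,l); print(l,[(np.round(q["at"],1).tolist(),round(q["p"],2)) for q in r[:3]])
print(ctrl.camera_model("wrist"))
E
```

```text
pics
{'time': np.float64(0.0), 'joint_pos': array([-1.349,  0.522, -0.036,  1.6  ,  0.021,  1.021, -0.113]), 'dq': array([-0.   ,  0.001,  0.001, -0.001,  0.001, -0.   ,  0.001]), 'joint_torque': array([ 0.0000e+00, -9.2710e+01,  1.9800e+00, -3.6995e+01,  1.8000e-02,
        8.0000e-03,  0.0000e+00]), 'ee_pos': array([179.709, 598.227, 194.941]), 'eef_rot': array([ 0.145,  0.989, -0.001, -0.   ]), 'force': array([-0.141, -0.931, -0.035]), 'ft_torque': array([0.024, 0.006, 0.008]), 'gripper_force': np.float64(0.0), 'gripper_width': np.float64(85.194)}
scene 449.61208842068663 [1174.  -97. 1141.] [[0.21, 0.98, -0.01], [0.84, -0.18, -0.51], [-0.5, 0.1, -0.86]]
stop [([231.9, 211.4], 0.97)]
foot_tail [([228.4, 213.7], 0.81), ([213.2, 329.9], 0.47)]
plate_top []
wing [([234.0, 225.6], 0.38)]
slicer [([216.4, 370.5], 0.95), ([239.8, 243.8], 0.25)]
middle_hole [([217.4, 328.1], 0.94)]
ramekin [([166.0, 272.1], 0.83), ([211.9, 367.4], 0.17)]
tumbler [([159.3, 323.3], 0.78)]
bowl [([136.5, 412.8], 0.91), ([164.7, 201.9], 0.45)]
spoon [([166.7, 203.6], 0.84)]
spatula [([139.0, 356.9], 0.66), (
[... 442 characters left out ...]
.9), ([251.8, 299.9], 0.72)]
bowl [([266.6, 202.0], 0.71)]
spoon [([271.5, 418.9], 0.88), ([136.4, 439.0], 0.54)]
spatula [([276.8, 262.7], 0.81)]
mill [([138.1, 439.4], 0.65)]
{'intrinsics': array([[309.70691629,   0.        , 323.14208479],
       [  0.        , 309.70691629, 197.19334757],
       [  0.        ,   0.        ,   1.        ]]), 'hand_eye': array([[-5.64427874e-04, -9.57173155e-01, -2.89515515e-01,
         7.29097842e+01],
       [ 9.99999835e-01, -5.09255609e-04, -2.65899334e-04,
        -3.07621020e-01],
       [ 1.07074305e-04, -2.89515617e-01,  9.57173284e-01,
        -1.77843725e+02],
       [ 0.00000000e+00,  0.00000000e+00,  0.00000000e+00,
         1.00000000e+00]])}
```

View pics/scene0.png

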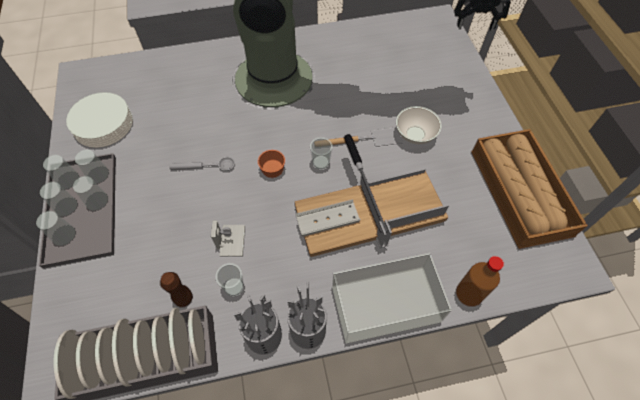

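View pics/top0.png

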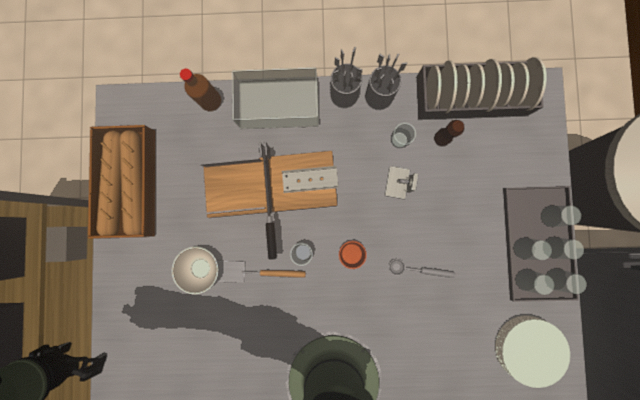

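Run:
```python
from h import *
for l,z,a,b in[("foot_tail",79,(228.4,213.7),(183.1,412.9)),("wing",57,(234,225.6),(177.4,401.9)),("plate_top",4.5,None,(181.1,386.9)),("stop",57,(231.9,211.4),(181.8,412.7)),
 ("hole",50,(217.4,328.1),(179.6,308.2)),("slicer",0,(216.4,370.5),(187.6,271.5)),("mill",0,(298.3,183.4),(138.1,439.4)),("tumbler",0,(159.3,323.3),(251.8,299.9)),("tumbler2",0,None,(138.7,397)),("ramekin",0,(166,272.1),(254.6,347.4)),("bowl",0,(136.5,412.8),(266.6,202)),("spoon",0,(166.7,203.6),(271.5,418.9)),("spatula",0,(139,356.9),(276.8,262.7))]:
    print(l,[np.round(onz(c,p,z)[:2]).tolist() for c,p in(("scene",a),("top",b)) if p])
```

```text
foot_tail [[590.0, -251.0], [586.0, -248.0]]
wing [[602.0, -225.0], [606.0, -221.0]]
plate_top [[603.0, -185.0]]
stop [[588.0, -262.0], [592.0, -252.0]]
hole [[608.0, 56.0], [609.0, 58.0]]
slicer [[605.0, 183.0], [593.0, 177.0]]
mill [[735.0, -360.0], [734.0, -355.0]]
tumbler [[379.0, 95.0], [390.0, 92.0]]
tumbler2 [[737.0, -223.0]]
ramekin [[370.0, -65.0], [378.0, -55.0]]
bowl [[353.0, 395.0], [351.0, 399.0]]
spoon [[327.0, -273.0], [321.0, -272.0]]
spatula [[324.0, 217.0], [316.0, 209.0]]
```

The stop lies near (590, -250), with its wing showing at top-view pixel (181, 403). The rail is at (180, 310), and both cameras agree within about 5 mm. The mill and a tumbler stand to the far side of the stop. I'll fly over and look with the wrist camera.

>>> {"method": "carry_out", "body": {"deltas": "0.23 -0.47 0.04 0 0 0 1;0.46 -0.95 0.08 0 0 0 1;0.46 -0.95 0.08 0 0 0 1"}}

```text
time: 1.55
ee_pos: [220.8, 516.8, 202.4]
eef_rot: [0.148, 0.989, -0.001, 0.001]
force: [2.3, 1.5, 0.4]
gripper_width: 85.1
gripper_force: 0.0
```

>>> {"method": "carry_out", "body": {"deltas": "0.23 -0.47 0.04 0 0 0 1;0.46 -0.95 0.08 0 0 0 1;0.46 -0.95 0.08 0 0 0 1"}}

```text
time: 1.8
ee_pos: [257.2, 440.7, 209.0]
eef_rot: [0.148, 0.989, -0.001, 0.001]
force: [0.9, 1.1, 0.4]
gripper_width: 85.4
gripper_force: 0.0
```

>>> {"method": "carry_out", "body": {"deltas": "0.23 -0.47 0.04 0 0 0 1;0.46 -0.95 0.08 0 0 0 1;0.46 -0.95 0.08 0 0 0 1"}}

```text
time: 2.05
ee_pos: [293.5, 364.7, 215.4]
eef_rot: [0.149, 0.989, -0.001, 0.001]
force: [1.7, 0.9, 0.1]
gripper_width: 85.8
gripper_force: 0.0
```

>>> {"method": "carry_out", "body": {"deltas": "0.23 -0.47 0.04 0 0 0 1;0.46 -0.95 0.08 0 0 0 1;0.46 -0.95 0.08 0 0 0 1"}}

```text
time: 2.3
ee_pos: [329.9, 288.7, 221.8]
eef_rot: [0.149, 0.989, -0.001, 0.001]
force: [1.8, 0.1, 0.5]
gripper_width: 85.7
gripper_force: 0.0
```

>>> {"method": "carry_out", "body": {"deltas": "0.23 -0.47 0.04 0 0 0 1;0.46 -0.95 0.08 0 0 0 1;0.46 -0.95 0.08 0 0 0 1;0.46 -0.95 0.08 0 0 0 1;0.46 -0.95 0.08 0 0 0 1"}}

```text
time: 2.72
ee_pos: [363.9, 218.8, 227.7]
eef_rot: [0.146, 0.989, 0.0, 0.0]
force: [-1.0, 0.2, -0.1]
gripper_width: 85.1
gripper_force: 0.0
```

>>> {"method": "carry_out", "body": {"deltas": "0.41 -0.34 0 0 0 0 1;0.81 -0.67 0 0 0 0 1;0.81 -0.67 0 0 0 0 1"}}

```text
time: 2.97
ee_pos: [432.6, 161.6, 227.6]
eef_rot: [0.147, 0.989, -0.0, 0.001]
force: [-0.6, -1.2, -0.7]
gripper_width: 85.1
gripper_force: 0.0
```

>>> {"method": "carry_out", "body": {"deltas": "0.41 -0.34 0 0 0 0 1;0.81 -0.67 0 0 0 0 1;0.81 -0.67 0 0 0 0 1"}}

```text
time: 3.22
ee_pos: [497.5, 107.6, 227.3]
eef_rot: [0.147, 0.989, -0.001, 0.001]
force: [-0.5, -1.2, -1.1]
gripper_width: 85.0
gripper_force: 0.0
```

>>> {"method": "carry_out", "body": {"deltas": "0.41 -0.34 0 0 0 0 1;0.81 -0.67 0 0 0 0 1;0.81 -0.67 0 0 0 0 1;0.81 -0.67 0 0 0 0 1"}}

```text
time: 3.55
ee_pos: [559.1, 57.3, 226.7]
eef_rot: [0.146, 0.989, -0.0, -0.0]
force: [-0.1, 0.4, 0.6]
gripper_width: 84.9
gripper_force: 0.0
```

```bash
cat >> h.py <<'E'
def wpose():
    s=ctrl.read_state(); q=R.from_quat(s["eef_rot"]).as_matrix(); m=ctrl.camera_model("wrist")
    T=np.eye(4);T[:3,:3]=q;T[:3,3]=s["ee_pos"]; return np.array(m["intrinsics"]),T@np.array(m["hand_eye"])
def wonz(KT,rc,z):
    K,T=KT; u=(np.array(rc)[::-1]-K[:2,2])/K[0,0]; r=np.hypot(*u)
    d=T[:3,:3]@np.r_[u/max(r,1e-9)*np.sin(r),np.cos(r)]; return T[:3,3]+d*(z-T[2,3])/d[2]
def wproj(KT,P):
    K,T=KT; p=(np.atleast_2d(P)-T[:3,3])@T[:3,:3]; n=np.linalg.norm(p[:,:2],axis=1); t=np.arctan2(n,p[:,2])
    return (p[:,:2]/n[:,None]*t[:,None]*K[0,0]+K[:2,2])[:,::-1]
E
python3 - <<'E'
from h import *
s=ctrl.read_state();print(s["ee_pos"])
KT=wpose(); im=ctrl.read_camera("wrist"); cv2.imwrite("pics/w1.png",im)
np.savez("w1.npz",K=KT[0],T=KT[1])
for l,z in(("middle_hole",50),("slicer",0)):
    for q in ctrl.mark_of("wrist",l)[:2]: print(l,q["at"],q["p"],np.round(wonz(KT,q["at"],z)))
E
```

```text
[559.06790281  57.26744316 226.68597737]
middle_hole [206.9, 329.5] 0.95 [606.  51.  50.]
middle_hole [256.6, 126.7] 0.33 [ 595. -265.   50.]
slicer [164.3, 415.0] 0.62 [598. 176.   0.]
```

View pics/w1.png

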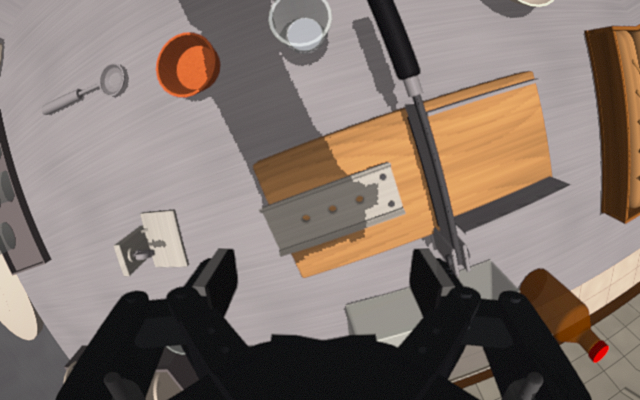

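The wrist view shows the three rail holes at (col,row) (306,218), (333,209), (360,199), with the knife to the right. I'll refine those with blob centroids and the rail axis from the holes.

Run:
```python
from h import *
im=cv2.imread("pics/w1.png"); d=np.load("w1.npz"); KT=(d["K"],d["T"])
P=[]
for c,r in((306,218),(333,209),(360,199)):
    w=im[r-8:r+9,c-8:c+9].astype(float); m=w[...,2]-w[...,0]; m=np.clip(m-np.percentile(m,60)-8,0,None)
    yy,xx=np.mgrid[r-8:r+9,c-8:c+9]; a=(np.sum(m*yy)/m.sum(),np.sum(m*xx)/m.sum()); P.append(wonz(KT,a,48)); print(np.round(a,1),np.round(P[-1],1),m.max())
P=np.array(P);v=P[0]-P[2];print("len",np.hypot(*v[:2]),"az",np.degrees(np.arctan2(v[1],v[0])))
t=cv2.imread("pics/top0.png"); g=t[150:230,190:350]
for l,e in(("t",t),):
  # board corners via wood colour
  hsv=cv2.cvtColor(t,cv2.COLOR_BGR2HSV); m=((hsv[...,1]>90)&(hsv[...,0]<25)).astype(np.uint8); m[:140]=0;m[225:]=0;m[:,:195]=0;m[:,345:]=0
  pts=np.argwhere(m)[:,::-1].astype(np.float32); (cx,cy),wh,a=cv2.minAreaRect(pts); b=cv2.boxPoints(((cx,cy),wh,a))
  W=np.array([onz("top",p[::-1],40) for p in b]); print(np.round(W,1).tolist(), "c",W.mean(0)); 
  for i in range(4): u=W[(i+1)%4]-W[i]; print(np.hypot(*u[:2]),np.degrees(np.arctan2(u[1],u[0])))
```

```text
[217.1 305.8] [610.5  18.8  48. ] 54.0
[207.9 332.1] [608.4  53.1  48. ] 50.0
[198.4 359.1] [606.3  87.8  48. ] 47.0
len 69.11103678707714 az -86.47651721436866
[[672.4, 384.9, 40.0], [698.0, -15.7, 40.0], [529.6, -26.6, 40.0], [503.0, 369.6, 40.0]] c [600.73204671 178.05981183  40.        ]
401.4943687355267 -86.3546703587915
168.7356419867272 -176.31369566657736
397.0873356272766 93.83822799744566
170.1327927265747 5.1710666928095845
```

>>> {"method": "carry_out", "body": {"deltas": "0.05 -0.45 0 0 0 0 1;0.09 -0.94 0.1 0 0 0 1;0.09 -0.94 0.1 0 0 0 1"}}

```text
time: 3.95
ee_pos: [565.5, -23.6, 237.0]
eef_rot: [0.148, 0.989, -0.001, 0.001]
force: [0.2, -2.1, 0.3]
gripper_width: 85.3
gripper_force: 0.0
```

>>> {"method": "carry_out", "body": {"deltas": "0.05 -0.45 0 0 0 0 1;0.09 -0.94 0.1 0 0 0 1;0.09 -0.94 0.1 0 0 0 1"}}

```text
time: 4.2
ee_pos: [572.4, -99.0, 245.0]
eef_rot: [0.148, 0.989, -0.001, 0.001]
force: [-0.0, -1.2, 0.3]
gripper_width: 85.5
gripper_force: 0.0
```

>>> {"method": "carry_out", "body": {"deltas": "0.05 -0.45 0 0 0 0 1;0.09 -0.94 0.1 0 0 0 1;0.09 -0.94 0.1 0 0 0 1"}}

```text
time: 4.45
ee_pos: [579.4, -174.3, 253.0]
eef_rot: [0.148, 0.989, -0.002, 0.001]
force: [-0.3, -1.5, -0.3]
gripper_width: 85.6
gripper_force: 0.0
```

>>> {"method": "carry_out", "body": {"deltas": "0.05 -0.45 0 0 0 0 1;0.09 -0.94 0.1 0 0 0 1;0.09 -0.94 0.1 0 0 0 1;0.09 -0.94 0.1 0 0 0 1"}}

```text
time: 4.78
ee_pos: [586.8, -244.2, 259.8]
eef_rot: [0.147, 0.989, -0.0, 0.0]
force: [0.5, 1.6, -0.4]
gripper_width: 85.5
gripper_force: 0.0
```

Run:
```python
from h import *
s=ctrl.read_state();print(s["ee_pos"])
KT=wpose(); im=ctrl.read_camera("wrist"); cv2.imwrite("pics/w2.png",im)
np.savez("w2.npz",K=KT[0],T=KT[1])
for l,z in(("foot_tail",79),("plate_top",4.5),("wing",57),("stop",57)):
    for q in ctrl.mark_of("wrist",l)[:2]: print(l,np.round(q["at"],1),q["p"],np.round(wonz(KT,q["at"],z),1))
```

```text
[ 586.79369644 -244.22481366  259.826269  ]
foot_tail [174.6 319.3] 0.87 [ 592.7 -251.3   79. ]
plate_top [158.7 367.8] 0.61 [ 606.  -184.1    4.5]
wing [167.2 340.6] 0.56 [ 596.  -224.7   57. ]
stop [171.9 314.6] 0.84 [ 592.3 -257.6   57. ]
```

View pics/w2.png

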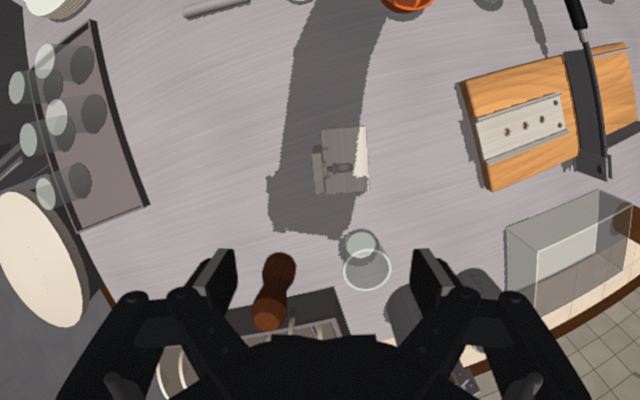

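The stop shows at (340,160): the foot's upright leg at cols 312-325 and the plate at cols 325-367. I'll fit its pose against the marks and check the overlay.

```bash
cat > ov.py <<'E'
from h import *
def stopT(x,y,az):
    z=np.array([np.cos(az),np.sin(az),0]);X=np.array([0,0,1.]);Y=np.cross(z,X)
    T=np.eye(4);T[:3,:3]=np.c_[X,Y,z];T[:3,3]=[x,y,57];return T
BOX=[((-57,22),(-25,25),(0,12)),((-57,-48),(-47,47),(12,75)),((-18,18),(-4,4),(27,49))]
def draw(im,KT,T,k,off):
    for i,(a,b,c) in enumerate(BOX):
        V=np.array([(p,q,r) for p in a for q in b for r in c],float)@T[:3,:3].T+T[:3,3]
        u=wproj(KT,V)[:,::-1]
        for m in range(8):
            for n in (1,2,4):
                if not m&n: cv2.line(im,*[tuple(int(round(v)) for v in (u[j]-off)*k) for j in(m,m|n)],[(0,0,255),(255,0,0),(0,160,0)][i],1)
E
python3 - <<'E'
from ov import *
d=np.load("w2.npz"); KT=(d["K"],d["T"])
obs=[("foot_tail",(22,0,6)),("plate_top",(-52.5,0,75)),("wing",(0,0,38)),("stop",(0,0,0))]
W=dict(foot_tail=(174.6,319.3),plate_top=(158.7,367.8),wing=(167.2,340.6),stop=(171.9,314.6))
TP=dict(foot_tail=(183.1,412.9),plate_top=(181.1,386.9))
S=dict(foot_tail=(228.4,213.7),wing=(234,225.6))
def f(p):
    T=stopT(*p);r=[]
    for n,l in obs:
        P=T[:3,:3]@l+T[:3,3]
        r+=list((wproj(KT,P)[0]-W[n]))
        if n in TP:r+=list(proj("top",P)[0]-TP[n])
        if n in S:r+=list(proj("scene",P)[0]-S[n])
    return r
o=least_squares(f,[590,-256,1.33],x_scale=[1,1,.01],loss="soft_l1");print(o.x,np.degrees(o.x[2]),np.round(o.fun,1))
im=cv2.imread("pics/w2.png")[110:230,270:410]; k=5; a=cv2.resize(im,None,fx=k,fy=k,interpolation=cv2.INTER_CUBIC)
draw(a,KT,stopT(*o.x),k,np.array([270,110]))
cv2.imwrite("pics/w2o.png",a)
E
```

```text
[ 591.22371478 -257.87065277    1.38376405] 79.28383997810903 [-0.1 -0.7 -2.3  1.4  0.7 -0.2 -0.6 -0.2 -0.8 -0.3  0.8  3.7 -1.5  1.5
 -0.7 -0.5]
```

View pics/w2o.png

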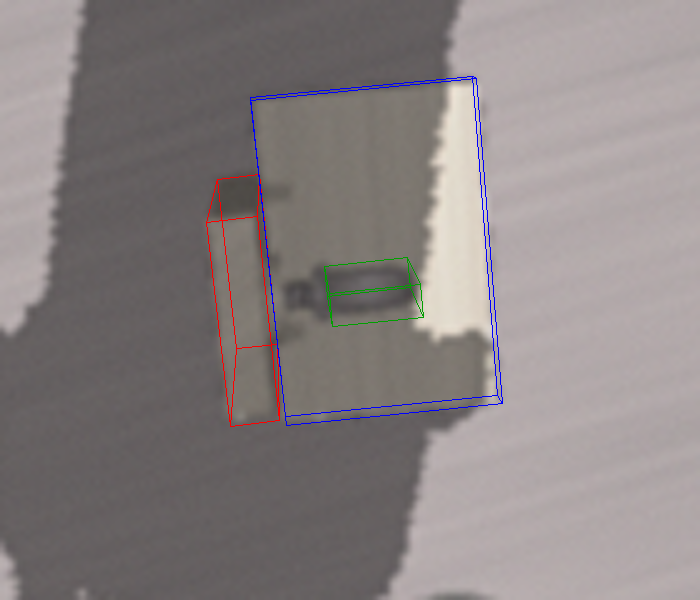

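The overlay agrees with the picture and the wing stands at about 0. I'll grip the foot 22 mm off its middle, on the near side, so the fingers pass beside the wing and boss.

>>> {"method": "carry_out", "body": {"deltas": "-0.1 -0.02 -0.4 0 0 0.014 1;-0.2 -0.045 -0.8 0 0 0.014 1;-0.2 -0.045 -0.8 0 0 0.014 1"}}

```text
time: 5.28
ee_pos: [567.7, -245.0, 190.8]
eef_rot: [0.101, 0.995, 0.001, -0.004]
force: [-0.9, 0.0, -0.7]
gripper_width: 85.6
gripper_force: 0.0
```

>>> {"method": "carry_out", "body": {"deltas": "0 0 -0.4 0 0 0 1;0 0 -0.8 0 0 0 1;0 0 -0.8 0 0 0 1"}}

```text
time: 5.53
ee_pos: [569.5, -244.7, 127.9]
eef_rot: [0.101, 0.995, 0.001, -0.003]
force: [-0.6, 1.6, -0.2]
gripper_width: 85.5
gripper_force: 0.0
```

>>> {"method": "carry_out", "body": {"deltas": "0 0 -0.3 0 0 0 1;0 0 -0.6 0 0 0 1;0 0 -0.86 0 0 0 1;0 0 -0.86 0 0 0 1;0 0 -0.86 0 0 0 1"}}

```text
time: 5.95
ee_pos: [571.8, -246.5, 64.3]
eef_rot: [0.102, 0.995, 0.0, 0.0]
force: [-0.4, 0.2, 1.4]
gripper_width: 85.3
gripper_force: 0.0
```

>>> {"method": "carry_out", "body": {"deltas": "0 0 0 0 0 0 0;0 0 0 0 0 0 0;0 0 0 0 0 0 0;0 0 0 0 0 0 0;0 0 0 0 0 0 0;0 0 0 0 0 0 0;0 0 0 0 0 0 0;0 0 0 0 0 0 0", "newtons": 80}}

```text
time: 6.62
ee_pos: [571.0, -246.6, 62.7]
eef_rot: [0.102, 0.995, -0.0, -0.0]
force: [-0.5, -0.1, 0.0]
gripper_width: -0.1
gripper_force: 0.0
```

Nothing is in the grip. I'll raise the arm and look.

>>> {"method": "carry_out", "body": {"deltas": "0 0 0 0 0 0 1;0 0 0 0 0 0 1;0 0 0 0 0 0 1;0 0 0 0 0 0 1;0 0 0.4 0 0 0 1;0 0 0.8 0 0 0 1;0 0 0.8 0 0 0 1;0 0 0.8 0 0 0 1"}}

```text
time: 7.28
ee_pos: [571.9, -247.0, 128.4]
eef_rot: [0.102, 0.995, -0.0, 0.001]
force: [-0.2, 0.6, -0.7]
gripper_width: 85.4
gripper_force: 0.0
```

Run:
```python
from ov import *
s=ctrl.read_state();print(s["ee_pos"],s["gripper_width"])
KT=wpose(); im=ctrl.read_camera("wrist"); np.savez("w3.npz",K=KT[0],T=KT[1]); cv2.imwrite("pics/w3raw.png",im)
draw(im,KT,stopT(591.2,-257.9,1.384),1,np.zeros(2)); cv2.imwrite("pics/w3.png",im)
for l,z in(("foot_tail",79),("plate_top",4.5),("wing",57),("stop",57)):
    for q in ctrl.mark_of("wrist",l)[:2]: print(l,np.round(q["at"],1),q["p"],np.round(wonz(KT,q["at"],z),1))
ctrl.read_camera("top")
for l,z in(("foot_tail",79),("plate_top",4.5),("stop",57)):
    for q in ctrl.mark_of("top",l)[:2]: print(l,np.round(q["at"],1),q["p"],np.round(onz("top",q["at"],z),1))
```

```text
[ 571.92126656 -246.9853336   128.3937104 ] 85.35384909240584
foot_tail [227.1 319.5] 0.92 [ 591.5 -254.5   79. ]
foot_tail [219.8 315.5] 0.19 [ 584.8 -256.3   79. ]
plate_top [197.3 387.5] 0.98 [ 603.7 -186.2    4.5]
wing [218.6 354.2] 0.62 [ 598.8 -225.7   57. ]
stop [215.2 317.6] 0.58 [ 589.3 -255.9   57. ]
foot_tail [179.9 414.3] 0.91 [ 595.1 -252.    79. ]
plate_top [180.8 385.8] 0.83 [ 603.7 -181.5    4.5]
plate_top [180.8 306.6] 0.43 [610.9  65.6   4.5]
stop [180.  416.4] 0.72 [ 597.2 -263.4   57. ]
```

View pics/w3.png

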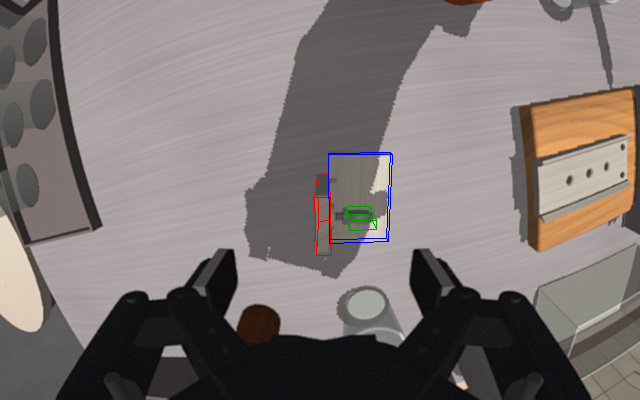

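Run:
```python
from ov import *
d=np.load("w3.npz"); KT=(d["K"],d["T"])
im=cv2.imread("pics/w3raw.png")[140:265,290:415]; k=4; a=cv2.resize(im,None,fx=k,fy=k,interpolation=cv2.INTER_CUBIC)
b=a.copy(); draw(b,KT,stopT(591.2,-257.9,1.384),k,np.array([290,140]))
for z in(79,63): 
    for yy in(-11,11): p=(wproj(KT,[571+yy,-246.6,z])[0][::-1]-[290,140])*k; cv2.circle(b,tuple(int(v) for v in p),4,(0,255,255),-1)
cv2.imwrite("pics/w3o.png",cv2.resize(np.hstack([a,b]),(800,400)))
```

```text
(no output)
```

View pics/w3o.png

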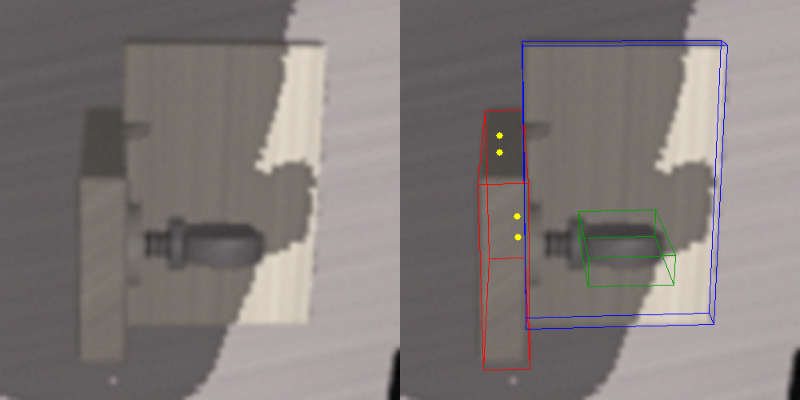

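Run:
```python
from ov import *
d=np.load("w3.npz"); K,T=d["K"],d["T"]; H=np.array(ctrl.camera_model("wrist")["hand_eye"]); 
for p in([0,0,0],[0,42.5,-13],[0,-42.5,-13],[11,42.5,-13],[-11,42.5,-13],[11,57,-13]): print(p,np.round(wproj((K,H),np.array(p,float)),0))
import numpy as np
im=cv2.imread("pics/w3raw.png"); c=cv2.resize(im[230:330,190:290],None,fx=5,fy=5,interpolation=cv2.INTER_CUBIC)
T0=T@np.linalg.inv(H); print(T0[:3,3])
# foot corners z=79 from raw crop: (80,178),(125,178),(80,360),(125,360), /3.2+offset
for u,v in((80,178),(125,178),(80,360),(125,360)):
    print(np.round(wonz((K,T),(140+v/3.2,290+u/3.2),79),1))
for l in ("stop","slicer","tumbler"):
    q=ctrl.silhouettes("top",l); 
    for r in q[:2]:
        ys,xs=np.where(r["region"]); print(l,r["p"],ys.min(),ys.max(),xs.min(),xs.max())
```

```text
[0, 0, 0] [[227. 324.]]
[0, 42.5, -13] [[235. 396.]]
[0, -42.5, -13] [[235. 252.]]
[11, 42.5, -13] [[217. 397.]]
[-11, 42.5, -13] [[251. 394.]]
[11, 57, -13] [[217. 421.]]
[ 571.91915063 -246.98511975  128.3916028 ]
[ 565.4 -252.5   79. ]
[ 567.5 -241.9   79. ]
[ 612.9 -262.8   79. ]
[ 615.3 -251.5   79. ]
slicer 0.9 143 259 200 338
tumbler 0.9 124 148 392 415
tumbler 0.85 243 265 290 312
```

The tips appear farther back in the wrist picture than the TCP suggests. The foot is clear below here, so I'll grip deeper at the same place and check the width.

>>> {"method": "carry_out", "body": {"deltas": "0 0 -0.4 0 0 0 1;0 0 -0.8 0 0 0 1;0 0 -0.8 0 0 0 1;0 0 -0.8 0 0 0 1"}}

```text
time: 8.22
ee_pos: [570.2, -246.5, 62.1]
eef_rot: [0.102, 0.995, 0.0, -0.001]
force: [1.0, 0.3, 0.6]
gripper_width: 85.7
gripper_force: 0.0
```

>>> {"method": "carry_out", "body": {"deltas": "0 0 -0.23 0 0 0 1;0 0 -0.23 0 0 0 1;0 0 -0.23 0 0 0 0;0 0 -0.23 0 0 0 0;0 0 -0.23 0 0 0 0;0 0 -0.23 0 0 0 0;0 0 -0.23 0 0 0 0;0 0 -0.23 0 0 0 0;0 0 -0.23 0 0 0 0;0 0 -0.23 0 0 0 0", "newtons": 80}}

```text
time: 9.05
ee_pos: [571.0, -246.7, 44.4]
eef_rot: [0.102, 0.995, -0.0, 0.0]
force: [0.5, -0.0, -0.3]
gripper_width: -0.1
gripper_force: 0.0
```

Missed again, so I'll look from outside with the gripper where it is.

Run:
```python
from ov import *
a=ctrl.read_camera("scene");b=ctrl.read_camera("top");w=ctrl.read_camera("wrist")
tcp=ctrl.read_state()["ee_pos"]; print(tcp)
def crop(im,rc,h,k): 
    r,c=int(rc[0]),int(rc[1]); return cv2.resize(im[r-h:r+h,c-h:c+h],(k,k),interpolation=cv2.INTER_CUBIC)
out=[]
for c,im in(("scene",a),("top",b)):
    for P in(tcp,np.array([590.3,-252.2,79])):
        p=proj(c,P)[0]; cv2.circle(im,(int(p[1]),int(p[0])),1,(0,0,255) if P is tcp else (0,255,0),-1); print(c,p)
    out.append(crop(im,proj(c,tcp)[0],55,400))
cv2.imwrite("pics/s4.png",np.vstack([np.hstack(out)]))
cv2.imwrite("pics/w4.png",w)
```

```text
[ 570.96533006 -246.63870873   44.24124406]
scene [227.61993391 217.24073897]
scene [228.43005094 213.36263161]
top [189.37953548 410.12814785]
top [181.52166554 414.45383433]
```

View pics/s4.png

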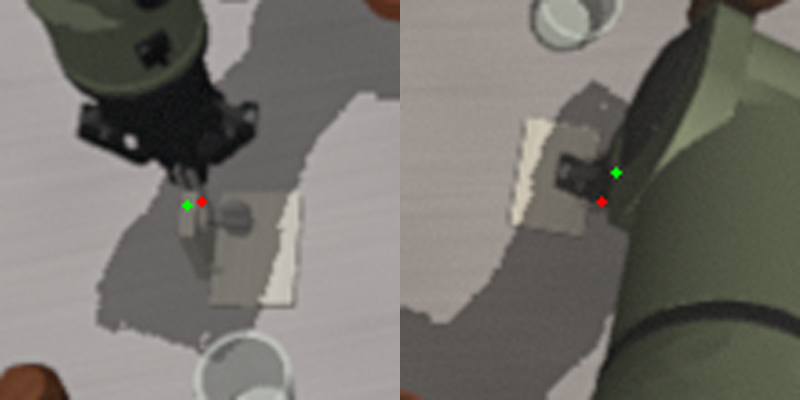

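The closed fingers end just on the base side of the foot's near edge, so the stop is farther out in x than I assumed. I'll rise and measure again with all three cameras.

>>> {"method": "carry_out", "body": {"deltas": "0 0 0.3 0 0 0 0;0 0 0.7 0 0 0 0;0 0 1 0 0 0 0;-0.3 0 1 0 0 0 1;-0.6 0 1 0 0 0 1;-0.9 0 1 0 0 0 1;-0.9 0 1 0 0 0 1;-0.9 0 1 0 0 0 1"}}

```text
time: 9.87
ee_pos: [498.4, -246.8, 124.7]
eef_rot: [0.102, 0.995, 0.0, 0.0]
force: [1.1, -0.6, 0.3]
gripper_width: 60.5
gripper_force: 0.0
```

Run:
```python
from ov import *
s=ctrl.read_state();print(s["ee_pos"])
KT=wpose(); ims={c:ctrl.read_camera(c) for c in("wrist","scene","top")}; np.savez("w5.npz",K=KT[0],T=KT[1])
for c in ims:
    cv2.imwrite(f"pics/raw5_{c}.png",ims[c])
    for l,z in(("foot_tail",79),("plate_top",4.5),("wing",57),("stop",57)):
        for q in ctrl.mark_of(c,l)[:1]: print(c,l,np.round(q["at"],1),round(q["p"],2),np.round(wonz(KT,q["at"],z) if c=="wrist" else onz(c,q["at"],z),1))
G=stopT(591.2,-257.9,1.384); P=(np.array([[22,0,6],[22,25,0],[22,25,12],[22,-25,0],[22,-25,12],[-57,47,75],[-57,-47,75],[-57,47,12],[-57,-47,12.]])@G[:3,:3].T)+G[:3,3]
out=[]
for c in ims:
    im=ims[c]; uv=wproj(KT,P) if c=="wrist" else proj(c,P); m=uv.mean(0).astype(int)
    h=45 if c=="wrist" else 25; k=400/(2*h)
    cr=cv2.resize(im[m[0]-h:m[0]+h,m[1]-h:m[1]+h],(400,400),interpolation=cv2.INTER_CUBIC)
    for i,u in enumerate(uv): cv2.circle(cr,tuple(int(v) for v in ((u-m+h+.5)*k)[::-1]),2,(0,0,255) if i<5 else (255,0,0),-1)
    out.append(cr); print(c,m,h,k)
cv2.imwrite("pics/c5.png",cv2.resize(np.vstack([np.hstack(out[:2]),np.hstack([out[2],out[2]*0])])[:, :],(600,600)))
cv2.imwrite("pics/c5.png",cv2.resize(np.hstack(out),(800,267)) if 0 else np.vstack([np.hstack([cv2.resize(o,(300,300)) for o in out[:2]]),np.hstack([cv2.resize(out[2],(300,300)),np.zeros((300,300,3),np.uint8)])]))
```

```text
[ 498.43195166 -246.84545325  124.73319217]
wrist foot_tail [304.7 341.4] 0.81 [ 593.6 -250.6   79. ]
wrist wing [290.6 372. ] 0.82 [ 600.2 -220.9   57. ]
wrist stop [290.6 333.9] 0.7 [ 591.9 -256.4   57. ]
scene foot_tail [229.6 216.2] 0.83 [ 595.4 -245.2   79. ]
scene plate_top [238.4 242.8] 0.97 [ 598.1 -185.5    4.5]
scene wing [231.7 224.3] 0.48 [ 594.3 -227.5   57. ]
scene stop [231.6 211.7] 0.92 [ 586.8 -260.7   57. ]
top foot_tail [182.2 413.3] 0.6 [ 588.4 -248.8   79. ]
top plate_top [137.4 396.3] 0.38 [ 739.8 -219.7    4.5]
top wing [178.8 400.5] 0.35 [ 602.1 -216.7   57. ]
top stop [183.  411.8] 0.88 [ 588.6 -249.5   57. ]
wrist [282 352] 45 4.444444444444445
scene [234 221] 25 8.0
top [181 406] 25 8.0
```

View pics/c5.png

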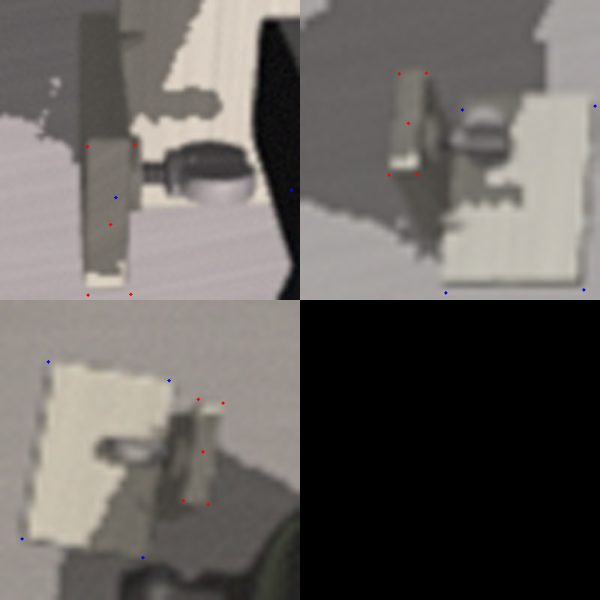

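Run:
```python
from ov import *
p0=np.array([227.61993391,217.24073897]).astype(int)
for z in(44,60,70,80,90): print(z,np.round((proj("scene",[571,-246.6,z])[0]-p0+55)*400/110))
g=cv2.imread("pics/s4.png",0)[:,:400]
for r in range(150,215,5): print(r,np.where(g[r,150:240]<60)[0][[0,-1]]+150 if (g[r,150:240]<60).any() else None, g[r,170:215:5])
H=np.array(ctrl.camera_model("wrist")["hand_eye"]);K=np.load("w5.npz")["K"]
for x in(11,0,-11): print(x,[(z,np.round(wproj((K,H),np.array([x,0,z],float))[0]).tolist()) for z in(0,-10,-20,-30,-40)])
w=cv2.imread("pics/w4.png",0)
for r in range(150,300,6): print(r,w[r,284:366:6])
```

```text
44 [202. 201.]
60 [193. 197.]
70 [186. 194.]
80 [180. 192.]
90 [174. 189.]
150 [150 237] [19 24 23 23 19 21 29 30 29]
155 [150 232] [22 20 20 22 20 17 25 24 23]
160 [158 224] [17 20 22 19 21 19 21 22 22]
165 [163 209] [14 50 43 26 21 20 17 22 60]
170 [168 207] [34 76 56 47 64 37 15 27 88]
175 [169 207] [40 63 60 54 79 57 17 28 97]
180 [170 206] [54 48 74 49 67 72 32 36 99]
185 [185 202] [ 92  77  76  57  55  73  55  79 101]
190 None [102 103  94  90  78  88  74  84  99]
195 None [100 101 104 121 124 119  82  78  99]
200 None [101 100 100 127 119 113  76  74  89]
205 None [100  99 104 149 149 112  81  86  80]
210 None [100  99 108 129 120 106 104 100  76]
11 [(0, [210.0, 324.0]), (-10, [216.0, 324.0]), (-20, [222.0, 324.0]), (-30, [229.0, 324.0]), (-40, [237.0, 324.0])]
0 [(0, [227.0, 324.0]), (-10, [233.0, 324.0]), (-20, [240.0, 324.0]), (-30, [248.0, 324.0]), (-40, [257.0, 324.0])]
-11 [(0, [243.0, 324.0]), (-10, [250.0, 324.0]), (-20, [258.0, 324.0]), (-30, [266.0, 324.0]), (-40, [276.0, 324.0])]
150 [ 96  98  99 100 103 101  99  96  98  98  96  97  98  98]
156 [101 100  99  99  98
[... 721 characters left out ...]
28 [ 98  98  98 100 102  78  78  77 113 117 118 117 120 121]
234 [101  99  99 100 100  80  77  77 110 117 116 119 121 120]
240 [ 99  99  98  98 100  73  41  35  70 113 118 118 121 119]
246 [100 101 102 100  94  70  42  34  71 107 116 118 120 119]
252 [ 98  99  27  14  44  73  35  27  72  52  19  25 121 113]
258 [100 101  22  23  60  70  37  27  73  63  19  23  81  74]
264 [105 103  19  15  67  72  30  24  72  71  19  17  83  61]
270 [101  99  15  11  71  70  29  22  71  71  16  18  70  88]
276 [99 32 21 16 14 33 37 34 44 16 16 17 28 92]
282 [ 83  13  20  30  17  15  32  28  19  17  28  18  18 101]
288 [18 20 17 20 19 19 27 29 21 15 17 15 17 17]
294 [22 17 17 16 15 18 27 29 21 16 15 10 21 19]
```

Both the closed-finger picture and the scene view put the real tips about 38 mm behind the reported TCP. The foot is clear that far down, so I'll go lower.

>>> {"method": "carry_out", "body": {"deltas": "0.45 0 0 0 0 0 1;0.9 0 0 0 0 0 1;0.9 0 -0.3 0 0 0 1;0.9 0 -0.3 0 0 0 1"}}

```text
time: 10.95
ee_pos: [571.0, -245.3, 97.0]
eef_rot: [0.101, 0.995, 0.0, -0.002]
force: [-1.6, 0.7, -1.2]
gripper_width: 85.1
gripper_force: 0.0
```

>>> {"method": "carry_out", "body": {"deltas": "0 0 -0.3 0 0 0 1;0 0 -0.6 0 0 0 1;0 0 -0.96 0 0 0 1;0 0 -0.96 0 0 0 1;0 0 -0.96 0 0 0 0;0 0 -0.96 0 0 0 0;0 0 -0.96 0 0 0 0;0 0 -0.96 0 0 0 0;0 0 -0.96 0 0 0 0;0 0 -0.96 0 0 0 0;0 0 -0.96 0 0 0 0", "newtons": 80}}

```text
time: 11.87
ee_pos: [571.6, -246.8, 24.5]
eef_rot: [0.102, 0.995, -0.0, 0.001]
force: [-2.2, 2.1, 12.9]
gripper_width: 10.1
gripper_force: 82.4
```

Gripped: width 10 mm, 82 N. Now I'll lift and begin rolling about the stop's y axis.

>>> {"method": "carry_out", "body": {"deltas": "0 0 0.2 0 0 0 0;0 0 0.5 0 0 0 0;0 0 0.75 0 0 0 0;0 0 0.75 0 0 0 0"}}

```text
time: 12.2
ee_pos: [572.6, -247.4, 87.1]
eef_rot: [0.102, 0.995, -0.001, 0.002]
force: [0.4, -0.1, -2.1]
gripper_width: 10.2
gripper_force: 82.3
```

>>> {"method": "carry_out", "body": {"deltas": "0 0 0 0.016 -0.003 0 0;0 0 0 0.033 -0.007 0 0;0 0 0 0.05 -0.01 0 0;0 0 0 0.065 -0.013 0 0;0 0 0 0.082 -0.017 0 0;0 0 0 0.082 -0.017 0 0;0 0 0 0.082 -0.017 0 0;0 0 0 0.082 -0.017 0 0"}}

```text
time: 12.87
ee_pos: [570.7, -246.5, 82.6]
eef_rot: [0.099, 0.961, 0.259, 0.026]
force: [-0.2, 0.4, -4.7]
gripper_width: 10.6
gripper_force: 81.6
```

```bash
python3 -c "
from h import *
s=ctrl.read_state();print(np.round(s['joint_pos'],2),s['ee_pos'],s['gripper_width'])"
```

```text
[ 0.61  0.8  -0.04  1.54 -0.53  1.07  2.27] [ 570.70116187 -246.46385494   82.64027433] 10.572364268241019
```

>>> {"method": "carry_out", "body": {"deltas": "0 0 0 0.016 -0.003 0 0;0 0 0 0.033 -0.007 0 0;0 0 0 0.05 -0.01 0 0;0 0 0 0.065 -0.013 0 0;0 0 0 0.082 -0.017 0 0;0 0 0 0.082 -0.017 0 0;0 0 0 0.082 -0.017 0 0;0 0 0 0.082 -0.017 0 0"}}

```text
time: 13.53
ee_pos: [572.0, -245.5, 84.1]
eef_rot: [0.087, 0.861, 0.498, 0.051]
force: [1.6, -1.1, -3.1]
gripper_width: 10.0
gripper_force: 82.0
```

```bash
python3 -c "
from h import *
s=ctrl.read_state();print(np.round(s['joint_pos'],2),s['ee_pos'],s['gripper_width'])
r=R.from_quat(s['eef_rot']).as_matrix();print(r.round(2))"
```

```text
[ 0.86  1.07 -0.2   1.32 -0.7   1.44  2.43] [ 572.02126017 -245.50310628   84.12430439] 9.992645134791507
[[-0.98  0.1   0.18]
 [ 0.2   0.49  0.85]
 [-0.    0.87 -0.5 ]]
```

Rolled 60° with the grip holding. I'll lower it until the corner edge touches.

>>> {"method": "carry_out", "body": {"deltas": "0 0 -0.3 0 0 0 0;0 0 -0.6 0 0 0 0;0 0 -0.7 0 0 0 0;0 0 -0.7 0 0 0 0;0 0 -0.7 0 0 0 0"}}

```text
time: 13.95
ee_pos: [571.9, -246.2, 29.1]
eef_rot: [0.087, 0.861, 0.499, 0.052]
force: [0.1, 0.2, -3.0]
gripper_width: 10.1
gripper_force: 82.0
```

>>> {"method": "carry_out", "body": {"deltas": "0 0 -0.06 0 0 0 0;0 0 -0.09 0 0 0 0;0 0 -0.09 0 0 0 0;0 0 -0.09 0 0 0 0"}}

```text
time: 14.28
ee_pos: [571.1, -246.8, 20.6]
eef_rot: [0.088, 0.86, 0.499, 0.052]
force: [0.8, 0.3, -3.5]
gripper_width: 9.9
gripper_force: 81.9
```

>>> {"method": "carry_out", "body": {"deltas": "0 0 -0.04 0 0 0 0;0 0 -0.04 0 0 0 0;0 0 -0.04 0 0 0 0"}}

```text
time: 14.53
ee_pos: [571.2, -246.8, 17.3]
eef_rot: [0.088, 0.86, 0.5, 0.052]
force: [-0.5, -1.7, -1.4]
gripper_width: 10.2
gripper_force: 82.2
```

>>> {"method": "carry_out", "body": {"deltas": "0 0 -0.04 0 0 0 0;0 0 -0.04 0 0 0 0;0 0 -0.04 0 0 0 0"}}

```text
time: 14.78
ee_pos: [571.4, -247.1, 15.7]
eef_rot: [0.088, 0.86, 0.5, 0.052]
force: [-4.9, -6.1, 15.3]
gripper_width: 9.9
gripper_force: 83.9
```

>>> {"method": "carry_out", "body": {"deltas": "0 0 0 0 0 0 0.25;0 0 0 0 0 0 0.28;0 0 0 0 0 0 0.28;0 0 0 0 0 0 0.28;0 0 0 0 0 0 0.28;0 0 0 0 0 0 0.28"}}

```text
time: 15.28
ee_pos: [571.0, -246.5, 13.8]
eef_rot: [0.088, 0.86, 0.5, 0.051]
force: [-1.1, -0.1, -0.8]
gripper_width: 23.7
gripper_force: 0.4
```

>>> {"method": "carry_out", "body": {"deltas": "-0.03 -0.12 0.01 0 0 0 0.28;-0.05 -0.25 0.03 0 0 0 0.28;-0.09 -0.42 0.06 0 0 0 0.28;-0.15 -0.7 0.2 0 0 0 0.28;-0.2 -0.95 0.45 0 0 0 0.28;-0.2 -0.95 0.7 0 0 0 0.28;-0.2 -0.95 0.7 0 0 0 0.28;-0.2 -0.95 0.7 0 0 0 0.28"}}

```text
time: 15.95
ee_pos: [555.1, -324.2, 70.9]
eef_rot: [0.088, 0.861, 0.499, 0.052]
force: [-0.0, 0.0, -0.9]
gripper_width: 23.9
gripper_force: 0.0
```

Run:
```python
from ov import *
s=ctrl.read_state();print(s["ee_pos"],s["joint_pos"].round(2))
for c in("scene","top"):
    im=ctrl.read_camera(c); cv2.imwrite(f"pics/raw6_{c}.png",im)
    for l,z in(("plate_top",75),("wing",38),("foot_tail",6),("stop",0)):
        for q in ctrl.mark_of(c,l)[:2]: print(c,l,np.round(q["at"],1),round(q["p"],2),np.round(onz(c,q["at"],z),1))
```

```text
[ 555.05032523 -324.16905998   70.85547567] [ 0.93  1.16 -0.19  1.13 -0.64  1.56  2.41]
scene plate_top [227.4 217.2] 0.7 [ 587.2 -242.5   75. ]
scene wing [235.3 202.3] 0.6 [ 582.3 -289.8   38. ]
scene foot_tail [239.8 199.3] 0.67 [ 577.3 -304.7    6. ]
scene foot_tail [162.8 325.1] 0.61 [397.   96.2   6. ]
scene stop [242.9 204.3] 0.84 [ 586.8 -292.9    0. ]
top plate_top [181.7 409.2] 0.97 [ 590.7 -237.9   75. ]
top wing [186.4 423.7] 0.57 [ 579.4 -289.1   38. ]
top foot_tail [189.9 429.5] 0.93 [ 571.2 -314.9    6. ]
top stop [184.7 420.1] 0.91 [ 588.9 -288.2    0. ]
```

The stop now stands on its foot, with plate_top near (589, -240). I'll rise, turn the tool upright over the plate and look.

>>> {"method": "carry_out", "body": {"deltas": "0 0 0.4 0 0 0 0.28;0 0 0.8 0 0 0 0.28;0 0 1 0 0 0 0.28"}}

```text
time: 16.7
ee_pos: [555.7, -323.1, 153.2]
eef_rot: [0.087, 0.861, 0.499, 0.052]
force: [1.1, -1.0, 1.0]
gripper_width: 24.0
gripper_force: 0.0
```

>>> {"method": "carry_out", "body": {"deltas": "0.04 0.1 0 -0.016 0.003 0 0.4;0.08 0.2 0 -0.033 0.007 0 0.4;0.12 0.3 0 -0.05 0.01 0 0.4;0.16 0.4 0 -0.065 0.013 0 0.4;0.2 0.5 0 -0.082 0.017 0 0.4;0.2 0.5 0 -0.082 0.017 0 0.4;0.2 0.5 0 -0.082 0.017 0 0.4"}}

```text
time: 17.28
ee_pos: [572.4, -280.4, 151.7]
eef_rot: [0.096, 0.961, 0.258, 0.027]
force: [-0.1, -0.6, 0.1]
gripper_width: 34.4
gripper_force: 0.0
```

>>> {"method": "carry_out", "body": {"deltas": "0.04 0.1 0 -0.016 0.003 0 0.4;0.08 0.2 0 -0.033 0.007 0 0.4;0.12 0.3 0 -0.05 0.01 0 0.4;0.16 0.4 0 -0.065 0.013 0 0.4;0.2 0.5 0 -0.082 0.017 0 0.4;0.22 0.56 0 -0.082 0.017 0 0.4;0.22 0.56 0 -0.082 0.017 0 0.4;0.22 0.56 0 -0.082 0.017 0 0.4"}}

```text
time: 17.95
ee_pos: [588.3, -237.9, 149.3]
eef_rot: [0.102, 0.995, 0.0, -0.001]
force: [-0.2, -0.5, -0.0]
gripper_width: 34.0
gripper_force: 0.0
```

Run:
```python
from ov import *
s=ctrl.read_state();print(s["ee_pos"],s["joint_pos"].round(2),s["eef_rot"].round(3))
KT=wpose(); im=ctrl.read_camera("wrist"); cv2.imwrite("pics/raw7.png",im); np.savez("w7.npz",K=KT[0],T=KT[1])
for l,z in(("plate_top",75),("wing",38),("foot_tail",6),("stop",0)):
    for q in ctrl.mark_of("wrist",l)[:2]: print(l,np.round(q["at"],1),round(q["p"],2),np.round(wonz(KT,q["at"],z),1))
```

```text
[ 588.33381737 -237.93593804  149.27986605] [ 0.19  0.59  0.15  1.62 -0.11  0.94  1.75] [ 0.102  0.995  0.    -0.001]
plate_top [200.3 323.3] 0.91 [ 594.1 -239.4   75. ]
wing [191.8 269.4] 0.86 [ 586.2 -291.7   38. ]
foot_tail [184.3 254.5] 0.92 [ 582.2 -313.3    6. ]
stop [182.7 278. ] 0.89 [ 587.2 -288.6    0. ]
```

>>> {"method": "carry_out", "body": {"deltas": "0.04 -0.02 -0.4 0 0 0 0.4;0.04 -0.02 -0.8 0 0 0 0.4;0.04 -0.02 -0.8 0 0 0 0.4"}}

```text
time: 18.45
ee_pos: [588.7, -239.2, 80.7]
eef_rot: [0.102, 0.995, 0.001, -0.004]
force: [-1.0, 1.4, -1.2]
gripper_width: 34.4
gripper_force: 0.0
```

>>> {"method": "carry_out", "body": {"deltas": "0 0 -0.25 0 0 0 0.4;0 0 -0.5 0 0 0 0.4;0 0 -0.7 0 0 0 0.4;0 0 -0.84 0 0 0 0.4;0 0 -0.84 0 0 0 0.4"}}

```text
time: 18.87
ee_pos: [590.9, -239.6, 17.6]
eef_rot: [0.102, 0.995, 0.0, -0.001]
force: [-0.1, -0.4, -0.2]
gripper_width: 34.1
gripper_force: 0.0
```

>>> {"method": "carry_out", "body": {"deltas": "0 0 0 0 0 0 0;0 0 0 0 0 0 0;0 0 0 0 0 0 0;0 0 0 0 0 0 0;0 0 0 0 0 0 0;0 0 0 0 0 0 0", "newtons": 60}}

```text
time: 19.37
ee_pos: [592.7, -239.7, 20.3]
eef_rot: [0.102, 0.995, -0.0, 0.001]
force: [-0.6, 0.3, 7.6]
gripper_width: 7.6
gripper_force: 59.9
```

>>> {"method": "carry_out", "body": {"deltas": "0 0 0.25 0 0 0 0;0 0 0.6 0 0 0 0;0 0 1 0 0 0 0;0 0 1 0 0 0 0"}}

```text
time: 19.7
ee_pos: [594.5, -240.7, 105.1]
eef_rot: [0.102, 0.995, -0.001, 0.004]
force: [0.9, -0.1, -2.9]
gripper_width: 7.4
gripper_force: 59.1
```

>>> {"method": "carry_out", "body": {"deltas": "0 0.3 0.1 0 0 0.014 0;0 0.6 0.2 0 0 0.028 0;0.03 0.86 0.2 0 0 0.042 0;0.03 0.86 0.2 0 0 0.042 0"}}

```text
time: 20.03
ee_pos: [595.3, -165.6, 115.5]
eef_rot: [-0.035, 0.999, 0.001, 0.001]
force: [1.0, 1.7, -4.8]
gripper_width: 7.3
gripper_force: 59.3
```

>>> {"method": "carry_out", "body": {"deltas": "0 0.43 0 0 0 0 0;0.03 0.86 0 0 0 0 0;0.03 0.86 0 0 0 0 0"}}

```text
time: 20.28
ee_pos: [597.3, -94.2, 114.8]
eef_rot: [-0.033, 0.999, 0.002, 0.0]
force: [0.2, 1.4, -3.4]
gripper_width: 7.4
gripper_force: 59.6
```

>>> {"method": "carry_out", "body": {"deltas": "0 0.43 0 0 0 0 0;0.03 0.86 0 0 0 0 0;0.03 0.86 0 0 0 0 0"}}

```text
time: 20.53
ee_pos: [599.5, -25.2, 114.8]
eef_rot: [-0.033, 0.999, 0.002, 0.0]
force: [0.3, 0.2, -4.8]
gripper_width: 7.5
gripper_force: 59.9
```

>>> {"method": "carry_out", "body": {"deltas": "0 0.43 0 0 0 0 0;0.03 0.86 0 0 0 0 0;0.03 0.86 0 0 0 0 0"}}

```text
time: 20.78
ee_pos: [601.6, 43.6, 114.8]
eef_rot: [-0.033, 0.999, 0.002, 0.0]
force: [-0.4, 1.1, -3.2]
gripper_width: 7.4
gripper_force: 60.0
```

>>> {"method": "carry_out", "body": {"deltas": "0 0.4 0 0 0 0 0;0.03 0.7 0 0 0 0 0;0.03 0.86 0 0 0 0 0;0.03 0.86 0 0 0 0 0;0.03 0.86 0 0 0 0 0"}}

```text
time: 21.2
ee_pos: [603.8, 104.7, 114.7]
eef_rot: [-0.031, 1.0, -0.0, -0.0]
force: [-0.2, -1.4, -3.7]
gripper_width: 7.7
gripper_force: 60.0
```

```bash
cat > m.py <<'E'
from ov import *
s=ctrl.read_state();print(s["ee_pos"],s["joint_pos"].round(2),s["eef_rot"].round(3))
r=R.from_quat(s["eef_rot"]).as_matrix();print("tool y az",np.degrees(np.arctan2(r[1,1],r[0,1])))
KT=wpose(); im=ctrl.read_camera("wrist")
import sys; n=sys.argv[1]; h=float(sys.argv[2])
cv2.imwrite(f"pics/raw{n}.png",im); np.savez(f"w{n}.npz",K=KT[0],T=KT[1])
L=(("plate_top",75+h),("wing",38+h),("foot_tail",6+h),("stop",h),("middle_hole",50))
for c in("wrist","scene","top"):
    if c!="wrist": cv2.imwrite(f"pics/raw{n}_{c}.png",ctrl.read_camera(c))
    for l,z in L:
        for q in ctrl.mark_of(c,l)[:1]: print(c,l,np.round(q["at"],1),round(q["p"],2),np.round(wonz(KT,q["at"],z) if c=="wrist" else onz(c,q["at"],z),1))
E
python3 m.py 8 96
```

```text
[603.76904865 104.74988652 114.68250833] [-0.32  0.6   0.07  1.71 -0.05  0.84  1.41] [-0.031  1.    -0.    -0.   ]
tool y az 93.50990736011919
wrist plate_top [270.7 323.1] 0.81 [602.1 104.1 171. ]
wrist wing [240.9 233.6] 0.78 [608.3  52.4 134. ]
wrist foot_tail [222.7 216.1] 0.66 [611.2  30.7 102. ]
wrist stop [215.5 247.4] 0.62 [606.6  51.9  96. ]
scene plate_top [190.4 345.5] 0.78 [604.3  99.6 171. ]
scene wing [203.9 327.5] 0.62 [612.4  51.7 134. ]
scene foot_tail [208.9 321.3] 0.79 [606.   36.9 102. ]
scene stop [207.9 324.8] 0.91 [601.7  47.5  96. ]
scene middle_hole [217.8 330.2] 0.65 [610.1  61.4  50. ]
top wing [176.3 310.2] 0.57 [607.   48.2 134. ]
top foot_tail [178.2 318.2] 0.61 [605.2  26.8 102. ]
top stop [175.6 307. ] 0.69 [614.5  59.1  96. ]
top middle_hole [183.5 307.3] 0.65 [597.   61.2  50. ]
```

Run:
```python
from ov import *
d=np.load("w8.npz"); KT=(d["K"],d["T"]); im=cv2.imread("pics/raw8.png").astype(float)
sx=np.array([.062,-.998,0]); H=np.array([608.4,53.3,49])
for k in(-1,0,1):
    p=wproj(KT,H+35*k*sx)[0]; r,c=np.round(p).astype(int); w=im[r-9:r+10,c-9:c+10]; m=w[...,2]-w[...,0]; g=w.mean(2)
    print(k,p.round(1)); print(m[::2,::2].astype(int)) if k==1 else None
    m=np.clip(m-np.percentile(m,60)-8,0,None); yy,xx=np.mgrid[r-9:r+10,c-9:c+10]
    if m.max()>15: a=(np.sum(m*yy)/m.sum(),np.sum(m*xx)/m.sum()); print(a,wonz(KT,a,48.)-35*k*sx)
# same in scene/top start pictures with both side holes
for c in("scene","top"):
    I=cv2.imread(f"pics/{c}0.png").astype(float); I=cv2.resize(I,None,fx=4,fy=4,interpolation=cv2.INTER_CUBIC)
    for k in(-1,0,1):
        p=proj(c,H+35*k*sx)[0]; q=((p+.5)*4).astype(int); w=I[q[0]-12:q[0]+13,q[1]-12:q[1]+13]; g=w.mean(2); m=np.clip(np.percentile(g,40)-g-5,0,None)
        yy,xx=np.mgrid[q[0]-12:q[0]+13,q[1]-12:q[1]+13]; a=np.array([np.sum(m*yy),np.sum(m*xx)])/max(m.sum(),1)/4-.5+.125
        print(c,k,p.round(1),a.round(1),(onz(c,a,49)-35*k*sx).round(1))
```

```text
-1 [198.2 303.7]
0 [198.2 262. ]
1 [198.3 222.3]
[[13 15 13 14 14 14 14 13 14 14]
 [14 13 14 14 13 13 14 14 14 15]
 [14 14 14 14 14 12 13 13 13 15]
 [11 11 13 13 13 15 15 15 13 13]
 [13 14 16 14 13 15 13 13 13 11]
 [13 15 15 14 13 13 14 14 15 13]
 [13 15 13 15 14 14 14 14 15 14]
 [15 13 15 16 14 14 15 15 14 15]
 [16 15 14 15 15 14 14 16 14 16]
 [17 15 15 15 14 14 14 14 14 12]]
scene -1 [214.9 339.3] [214.2 339.7] [606.5  54.8  49. ]
scene 0 [218.  327.2] [217.3 327.5] [606.5  54.7  49. ]
scene 1 [221.1 314.9] [220.5 315.3] [606.9  54.6  49. ]
top -1 [180.7 298.3] [180.2 297.9] [610.1  54.4  49. ]
top 0 [179.7 309.8] [179.1 309.5] [610.1  54.2  49. ]
top 1 [178.6 321.4] [177.9 321. ] [610.6  54.5  49. ]
```

The hole averages to (608.4, 54.0) over three cameras, and the stop's origin is about (607.5, 52.4). I'll shift +1 and +1.6 mm, then descend while watching the force.

>>> {"method": "carry_out", "body": {"deltas": "0.012 0.02 -0.2 0 0 0 0;0.012 0.02 -0.38 0 0 0 0;0.012 0.02 -0.38 0 0 0 0;0.012 0.02 -0.38 0 0 0 0"}}

```text
time: 22.43
ee_pos: [604.4, 106.0, 84.0]
eef_rot: [-0.03, 1.0, -0.0, -0.001]
force: [0.8, 0.1, -3.1]
gripper_width: 7.2
gripper_force: 60.1
```

>>> {"method": "carry_out", "body": {"deltas": "0 0 -0.03 0 0 0 0;0 0 -0.06 0 0 0 0;0 0 -0.09 0 0 0 0;0 0 -0.09 0 0 0 0;0 0 -0.09 0 0 0 0"}}

```text
time: 22.85
ee_pos: [604.8, 106.2, 77.2]
eef_rot: [-0.03, 1.0, -0.0, 0.0]
force: [-0.8, 1.2, -3.8]
gripper_width: 7.4
gripper_force: 60.1
```

>>> {"method": "carry_out", "body": {"deltas": "0 0 -0.03 0 0 0 0;0 0 -0.05 0 0 0 0;0 0 -0.05 0 0 0 0;0 0 -0.05 0 0 0 0"}}

```text
time: 23.18
ee_pos: [604.7, 106.2, 73.0]
eef_rot: [-0.03, 1.0, -0.0, -0.0]
force: [-0.6, -0.7, -3.8]
gripper_width: 8.0
gripper_force: 60.1
```

>>> {"method": "carry_out", "body": {"deltas": "0 0 -0.03 0 0 0 0;0 0 -0.05 0 0 0 0;0 0 -0.05 0 0 0 0;0 0 -0.05 0 0 0 0"}}

```text
time: 23.52
ee_pos: [605.1, 106.3, 70.3]
eef_rot: [-0.03, 1.0, 0.0, 0.0]
force: [-7.2, -0.5, 17.1]
gripper_width: 7.6
gripper_force: 63.1
```

Contact came at the expected height. I'll release, rise and check.

>>> {"method": "carry_out", "body": {"deltas": "0 0 0.02 0 0 0 0.35;0 0 0.02 0 0 0 0.35;0 0 0.02 0 0 0 0.35;0 0 0.02 0 0 0 0.35;0 0 0.4 0 0 0 0.35;0 0 0.8 0 0 0 0.35;-0.2 0 1 0 0 0 0.35;-0.2 0 1 0 0 0 0.35;-0.2 0 1 0 0 0 0.35"}}

```text
time: 24.27
ee_pos: [588.9, 106.3, 149.8]
eef_rot: [-0.03, 1.0, 0.0, 0.001]
force: [0.3, 0.2, -0.6]
gripper_width: 30.0
gripper_force: 0.0
```

```bash
python3 m.py 9 50
python3 - <<'E'
import cv2,numpy as np
o=[cv2.resize(cv2.imread(f"pics/raw9{n}.png")[r-h:r+h,c-h:c+h],(400,400),interpolation=cv2.INTER_CUBIC) for n,r,c,h in(("",225,260,80),("_scene",210,335,40))]
cv2.imwrite("pics/c9.png",np.hstack(o))
E
```

```text
[588.89960397 106.34351732 149.80650392] [-0.33  0.53  0.07  1.72 -0.05  0.89  1.4 ] [-0.03   1.     0.     0.001]
tool y az 93.45125702096492
wrist plate_top [233.7 320.4] 0.63 [604.5 104.7 125. ]
wrist wing [219.9 259.5] 0.76 [611.5  53.5  88. ]
wrist foot_tail [207.6 244.8] 0.57 [612.8  32.9  56. ]
wrist stop [205.1 265.9] 0.78 [611.1  52.3  50. ]
wrist middle_hole [219.3 262.7] 0.33 [625.9  49.1  50. ]
scene plate_top [197.4 347.6] 0.77 [599.4 109.  125. ]
scene wing [210.4 327.7] 0.61 [606.5  54.5  88. ]
scene foot_tail [216.3 321.2] 0.75 [603.4  37.5  56. ]
scene stop [217.8 326.5] 0.67 [608.   51.5  50. ]
scene middle_hole [216.1 328.4] 0.86 [603.9  57.8  50. ]
top foot_tail [175.3 314.1] 0.63 [620.4  39.9  56. ]
top stop [176.1 306.9] 0.5 [619.4  61.9  50. ]
top middle_hole [178.9 308.7] 0.71 [610.8  56.7  50. ]
```

View pics/c9.png

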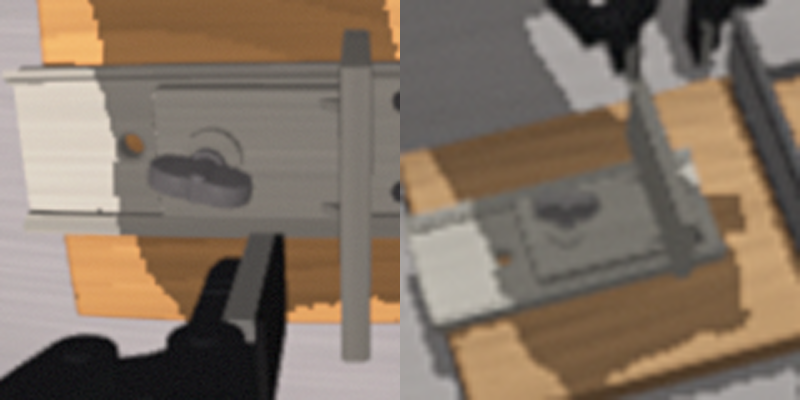

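It sits flat in the channel with its plate towards the knife. The outfeed hole shows free at crop (132,144) and the tail's top edge at col ~155. I'll measure the seat against the visible hole and get the wing's direction.

Run:
```python
from ov import *
d=np.load("w9.npz"); KT=(d["K"],d["T"]); im=cv2.imread("pics/raw9.png"); g=im.mean(2)
px=lambda c,r:(145+r/2.5-.3,180+c/2.5-.3)
sx=np.array([.062,-.998,0]); sy=np.array([.998,.062,0])
h=wonz(KT,px(132,144),50); print("hole3",h, "->mid",h-35*sx)
for r in(110,144,200):
    t=wonz(KT,px(153,r),62); print("tail edge",t,"x rel hole3 (want -13):",(t-h)@sx)
print("foot near edge",wonz(KT,px(220,88),62),"boss c",wonz(KT,px(216,152),66))
for c,r in((150,175),(250,188)): print("wing end top",wonz(KT,px(c,r),99))
print(g[200:206,222:250].astype(int))
# boss arc centre etc: residual rail lips
print("lip far",wonz(KT,px(200,67),59),"lip near",wonz(KT,px(200,222),59))
```

```text
hole3 [610.36575947  18.97389819  50.        ] ->mid [608.19575947  53.90389819  50.        ]
tail edge [592.71852931  30.95141425  62.        ] x rel hole3 (want -13): -13.047689302610488
tail edge [605.76096527  30.7127066   62.        ] x rel hole3 (want -13): -12.00082803381172
tail edge [628.12685083  30.07829129  62.        ] x rel hole3 (want -13): -9.980996649567592
foot near edge [583.18250572  55.86561505  62.        ] boss c [605.97208727  55.28922689  66.        ]
wing end top [603.8186782   39.27754932  99.        ]
wing end top [606.00557441  72.12073155  99.        ]
[[206 208 209 190 141 104  89  83  89  96  98  97  96 100 107 112 116 117
  116 117 118 124 125 127 126 126 126 125]
 [206 206 209 199 145  99  80  76  84  96  98  96  97  96 101 107 114 116
  117 118 121 126 127 126 126 125 125 127]
 [205 206 208 200 143  94  76  70  80  90  94  94  91  93  97 102 112 115
  115 117 121 126 127 127 126 126 127 125]
 [206 206 208 199 141  94  77  71  74  84  90  92  92  92  92 100 108 116
  117 117 117 123 126 125 125 125 126 125]
 [207 207 210 201 144  96  79  71  72  78  84  87  90  91  92 100 109 116
  116 116 118 124 126 126 127 128 127 125]
 [209 210 214 204 149 103  85  75  71  72  76  80  87  87  90 102 113 118
  120 120 117 127 128 129 128 126 127 127]]
lip far [576.54864108  47.89167779  59.        ] lip near [637.15284408  47.70099566  59.        ]
```

The seat is within about 1 mm of the middle hole and the wing sits about 7° clockwise. I'll turn the tool to take the wing with room for a clockwise stroke (joint 7 goes from about -0.3 to -2.4).

>>> {"method": "carry_out", "body": {"deltas": "0.03 -0.08 0 0 0 -0.019 0.35;0.06 -0.16 0 0 0 -0.038 0.35;0.09 -0.24 0 0 0 -0.057 0.35;0.12 -0.32 0 0 0 -0.076 0.35;0.15 -0.4 0 0 0 -0.095 0.35;0.18 -0.5 0 0 0 -0.114 0.35;0.21 -0.6 0 0 0 -0.133 0.35;0.24 -0.66 0 0 0 -0.135 0.35;0.24 -0.66 0 0 0 -0.135 0.35"}}

```text
time: 25.92
ee_pos: [608.3, 52.4, 149.1]
eef_rot: [0.383, 0.924, -0.0, 0.0]
force: [0.6, -0.2, 0.6]
gripper_width: 29.7
gripper_force: 0.0
```

>>> {"method": "carry_out", "body": {"deltas": "0 0 0 0 0 -0.019 0.35;0 0 0 0 0 -0.038 0.35;0 0 0 0 0 -0.057 0.35;0 0 0 0 0 -0.076 0.35;0 0 0 0 0 -0.095 0.35;0 0 0 0 0 -0.114 0.35;0 0 0 0 0 -0.133 0.35;0 0 0 0 0 -0.136 0.35;0 0 0 0 0 -0.136 0.35;0 0 0 0 0 -0.136 0.35"}}

```text
time: 26.75
ee_pos: [607.9, 53.7, 149.0]
eef_rot: [0.73, 0.683, -0.0, -0.0]
force: [-0.9, 0.9, -0.5]
gripper_width: 29.9
gripper_force: 0.0
```

```bash
python3 m.py 10 50
```

```text
[607.86785428  53.68170586 149.01497541] [-0.53  0.61  0.52  1.71 -0.37  0.93  0.07] [ 0.73   0.683 -0.    -0.   ]
tool y az -3.7792955665402785
wrist plate_top [138.8 314.6] 0.67 [606.4 105.8 125. ]
wrist wing [200.6 323.8] 0.7 [609.   51.7  88. ]
wrist foot_tail [214.8 328.6] 0.65 [611.9  27.6  56. ]
wrist stop [189.8 322.7] 0.6 [607.9  50.4  50. ]
scene plate_top [196.9 345.6] 0.9 [596.8 104.3 125. ]
scene wing [213.  326.7] 0.65 [613.6  50.1  88. ]
scene foot_tail [216.7 324.2] 0.58 [606.4  45.3  56. ]
scene stop [214.  327.2] 0.35 [596.8  56.   50. ]
scene middle_hole [214.2 327.7] 0.79 [597.7  57.2  50. ]
top plate_top [265.9 200.1] 0.17 [366.2 361.4 125. ]
```

>>> {"method": "carry_out", "body": {"deltas": "0.01 0 -0.4 0 0 0 0.35;0.01 0 -0.7 0 0 0 0.35;0.01 0 -0.7 0 0 0 0.35"}}

```text
time: 27.9
ee_pos: [606.5, 53.4, 89.3]
eef_rot: [0.732, 0.681, -0.002, -0.002]
force: [-1.5, 0.9, -0.3]
gripper_width: 30.0
gripper_force: 0.0
```

>>> {"method": "carry_out", "body": {"deltas": "0 0 -0.2 0 0 0 0.35;0 0 -0.4 0 0 0 0.35;0 0 -0.6 0 0 0 0.35;0 0 -0.6 0 0 0 0.35"}}

```text
time: 28.23
ee_pos: [607.8, 53.3, 43.8]
eef_rot: [0.732, 0.681, -0.001, -0.001]
force: [-1.2, 0.0, -0.5]
gripper_width: 29.9
gripper_force: 0.0
```

>>> {"method": "carry_out", "body": {"deltas": "0 0 0 0 0 0 0;0 0 0 0 0 0 0;0 0 0 0 0 0 0;0 0 0 0 0 0 0;0 0 0 0 0 0 0", "newtons": 30}}

```text
time: 28.65
ee_pos: [609.6, 53.3, 46.3]
eef_rot: [0.732, 0.681, 0.001, 0.001]
force: [0.0, -0.9, 8.5]
gripper_width: 7.2
gripper_force: 35.3
```

The wing is gripped (7 mm). First clockwise stroke: 125°, following the thread down.

>>> {"method": "carry_out", "body": {"deltas": "0 0 -0.002 0 0 -0.015 0;0 0 -0.004 0 0 -0.03 0;0 0 -0.006 0 0 -0.045 0;0 0 -0.008 0 0 -0.06 0;0 0 -0.01 0 0 -0.075 0;0 0 -0.012 0 0 -0.09 0;0 0 -0.014 0 0 -0.105 0;0 0 -0.016 0 0 -0.12 0;0 0 -0.02 0 0 -0.135 0;0 0 -0.023 0 0 -0.15 0;0 0 -0.025 0 0 -0.165 0;0 0 -0.025 0 0 -0.174 0"}}

```text
time: 29.65
ee_pos: [609.2, 53.7, 44.2]
eef_rot: [0.98, 0.199, 0.001, -0.0]
force: [-2.2, 1.5, 9.8]
gripper_width: 6.9
gripper_force: 35.5
```

```bash
python3 -c "
from h import *
s=ctrl.read_state();print(np.round(s['joint_pos'],2),s['ee_pos'],s['ft_torque'],s['force'])"
```

```text
[-0.64  0.84  0.73  1.78 -0.74  0.82 -0.72] [609.22283655  53.65108784  44.19807466] [0.19290935 0.5941883  0.0621329 ] [-2.24227358  1.49011872  9.82291738]
```

>>> {"method": "carry_out", "body": {"deltas": "0 0 -0.002 0 0 -0.015 0;0 0 -0.004 0 0 -0.03 0;0 0 -0.006 0 0 -0.045 0;0 0 -0.008 0 0 -0.06 0;0 0 -0.01 0 0 -0.075 0;0 0 -0.012 0 0 -0.09 0;0 0 -0.014 0 0 -0.105 0;0 0 -0.016 0 0 -0.12 0;0 0 -0.02 0 0 -0.135 0;0 0 -0.023 0 0 -0.15 0;0 0 -0.025 0 0 -0.165 0;0 0 -0.025 0 0 -0.174 0"}}

```text
time: 30.65
ee_pos: [609.3, 54.1, 42.1]
eef_rot: [0.941, -0.339, 0.0, -0.001]
force: [-1.9, 3.0, 9.4]
gripper_width: 6.8
gripper_force: 35.4
```

```bash
python3 -c "
from h import *
s=ctrl.read_state();print(np.round(s['joint_pos'],2),s['ee_pos'],s['ft_torque'],s['force'])"
```

```text
[-0.76  0.97  0.97  1.78 -0.98  0.96 -1.63] [609.34445533  54.14577993  42.13962087] [ 0.65790749  0.41319856 -0.04541793] [-1.87901949  3.02654673  9.39529562]
```

Turned 126°. I'll open, rise, turn back half a turn and regrip.

>>> {"method": "carry_out", "body": {"deltas": "0 0 0 0 0 0 0.35;0 0 0 0 0 0 0.35;0 0 0 0 0 0 0.35;0 0 0 0 0 0 0.35;0 0 0.2 0 0 0 0.35;0 0 0.4 0 0 0 0.35;0 0 0.4 0 0 0 0.35"}}

```text
time: 31.23
ee_pos: [610.3, 52.8, 77.2]
eef_rot: [0.941, -0.337, 0.002, -0.001]
force: [-0.3, -0.6, 1.5]
gripper_width: 30.1
gripper_force: 0.0
```

>>> {"method": "carry_out", "body": {"deltas": "0 0 0 0 0 0.019 0.35;0 0 0 0 0 0.038 0.35;0 0 0 0 0 0.057 0.35;0 0 0 0 0 0.076 0.35;0 0 0 0 0 0.095 0.35;0 0 0 0 0 0.114 0.35;0 0 0 0 0 0.133 0.35;0 0 0 0 0 0.152 0.35;0 0 0 0 0 0.166 0.35;0 0 0 0 0 0.166 0.35"}}

```text
time: 32.07
ee_pos: [609.3, 53.0, 74.7]
eef_rot: [0.984, 0.179, 0.001, -0.0]
force: [0.1, -0.9, 0.7]
gripper_width: 30.0
gripper_force: 0.0
```

>>> {"method": "carry_out", "body": {"deltas": "0 0 0 0 0 0.019 0.35;0 0 0 0 0 0.038 0.35;0 0 0 0 0 0.057 0.35;0 0 0 0 0 0.076 0.35;0 0 0 0 0 0.095 0.35;0 0 0 0 0 0.114 0.35;0 0 0 0 0 0.133 0.35;0 0 0 0 0 0.152 0.35;0 0 0 0 0 0.167 0.35;0 0 0 0 0 0.167 0.35"}}

```text
time: 32.9
ee_pos: [609.1, 52.8, 74.1]
eef_rot: [0.763, 0.646, 0.0, 0.0]
force: [-0.3, -0.4, -0.4]
gripper_width: 29.4
gripper_force: 0.0
```

>>> {"method": "carry_out", "body": {"deltas": "0 0 0 0 0 0.019 0.35;0 0 0 0 0 0.038 0.35;0 0 0 0 0 0.057 0.35;0 0 0 0 0 0.076 0.35;0 0 0 0 0 0.095 0.35;0 0 0 0 0 0.114 0.35;0 0 0 0 0 0.133 0.35;0 0 0 0 0 0.152 0.35;0 0 0 0 0 0.167 0.35;0 0 0 0 0 0.167 0.35;0 0 0 0 0 0.167 0.35"}}

```text
time: 33.82
ee_pos: [608.8, 52.9, 73.4]
eef_rot: [0.341, 0.94, -0.0, 0.0]
force: [0.5, -0.1, -0.0]
gripper_width: 30.2
gripper_force: 0.0
```

```bash
python3 m.py 11 50
```

```text
[608.823855    52.90807796  73.36777298] [-0.33  0.66  0.22  1.75 -0.2   0.76  0.86] [ 0.341  0.94  -0.     0.   ]
tool y az 50.16662376057411
wrist plate_top [195.1 409.7] 0.58 [605.7 104.7 125. ]
wrist wing [238.6 322. ] 0.81 [609.5  51.4  88. ]
wrist foot_tail [239.5 303.6] 0.84 [613.   31.7  56. ]
wrist stop [215.  328.3] 0.93 [611.8  55.   50. ]
scene plate_top [199.5 345.5] 0.73 [604.5 102.1 125. ]
scene wing [213.2 329.8] 0.56 [616.  58.  88.]
scene stop [217.5 323.9] 0.78 [605.5  44.7  50. ]
scene middle_hole [216.5 329.8] 0.95 [605.9  61.3  50. ]
top plate_top [186.1 271.1] 0.24 [583.8 159.3 125. ]
top wing [186.1 271.8] 0.39 [587.9 162.9  88. ]
top foot_tail [187.4 269. ] 0.46 [587.8 176.2  56. ]
```

>>> {"method": "carry_out", "body": {"deltas": "0 0 -0.2 0 0 0 0.35;0 0 -0.4 0 0 0 0.35;0 0 -0.4 0 0 0 0.35;0 0 -0.4 0 0 0 0;0 0 -0.4 0 0 0 0;0 0 -0.4 0 0 0 0;0 0 -0.4 0 0 0 0;0 0 -0.4 0 0 0 0", "newtons": 35}}

```text
time: 35.38
ee_pos: [609.1, 53.3, 41.7]
eef_rot: [0.337, 0.941, 0.0, 0.0]
force: [-0.2, -0.8, 2.1]
gripper_width: 7.1
gripper_force: 38.6
```

>>> {"method": "carry_out", "body": {"deltas": "0 0 -0.002 0 0 -0.018 0;0 0 -0.004 0 0 -0.036 0;0 0 -0.006 0 0 -0.054 0;0 0 -0.009 0 0 -0.072 0;0 0 -0.012 0 0 -0.09 0;0 0 -0.015 0 0 -0.108 0;0 0 -0.018 0 0 -0.126 0;0 0 -0.021 0 0 -0.144 0;0 0 -0.024 0 0 -0.162 0;0 0 -0.027 0 0 -0.18 0;0 0 -0.03 0 0 -0.198 0;0 0 -0.032 0 0 -0.21 0"}}

```text
time: 36.38
ee_pos: [609.2, 53.5, 39.1]
eef_rot: [0.845, 0.535, 0.0, 0.0]
force: [-0.4, -0.2, 4.5]
gripper_width: 7.0
gripper_force: 39.0
```

>>> {"method": "carry_out", "body": {"deltas": "0 0 0 0 0 0 0;0 0 0 0 0 0 0"}}

```text
time: 36.55
ee_pos: [609.3, 53.5, 39.1]
eef_rot: [0.843, 0.538, 0.0, 0.0]
force: [-0.6, 0.3, 6.2]
gripper_width: 7.3
gripper_force: 39.2
```

```bash
cat > s.py <<'E'
from h import *
s=ctrl.read_state();r=R.from_quat(s["eef_rot"]).as_matrix()
print(np.round(s['joint_pos'],2),s['ee_pos'],s['ft_torque'].round(3),s['force'].round(1),"yaw",np.degrees(np.arctan2(r[1,1],r[0,1])).round(2))
E
python3 s.py
```

```text
[-0.54  0.78  0.55  1.77 -0.57  0.75 -0.13] [609.27952859  53.45367897  39.10615274] [-0.154  0.104 -0.045] [-0.6  0.3  6.2] yaw -24.88
```

>>> {"method": "carry_out", "body": {"deltas": "0 0 -0.003 0 0 -0.015 0;0 0 -0.005 0 0 -0.03 0;0 0 -0.007 0 0 -0.045 0;0 0 -0.009 0 0 -0.061 0;0 0 -0.009 0 0 -0.061 0;0 0 -0.009 0 0 -0.061 0"}}

```text
time: 37.05
ee_pos: [609.3, 53.4, 38.3]
eef_rot: [0.93, 0.368, 0.0, 0.0]
force: [0.5, -0.6, 6.2]
gripper_width: 6.9
gripper_force: 39.3
```

```bash
python3 s.py
```

```text
[-0.6   0.82  0.65  1.78 -0.67  0.78 -0.42] [609.28300354  53.42594488  38.30585869] [-0.113  0.063 -0.008] [ 0.5 -0.6  6.2] yaw -46.75
```

>>> {"method": "carry_out", "body": {"deltas": "0 0 -0.001 0 0 -0.006 0;0 0 -0.002 0 0 -0.012 0;0 0 -0.002 0 0 -0.012 0;0 0 -0.002 0 0 -0.012 0"}}

```text
time: 37.38
ee_pos: [609.3, 53.4, 38.2]
eef_rot: [0.943, 0.333, 0.0, 0.0]
force: [0.5, -0.3, 6.2]
gripper_width: 6.9
gripper_force: 39.3
```

```bash
python3 s.py
```

```text
[-0.61  0.82  0.67  1.78 -0.69  0.79 -0.48] [609.25674252  53.42418342  38.1868706 ] [-0.042 -0.052 -0.005] [ 0.5 -0.3  6.2] yaw -51.05
```

>>> {"method": "carry_out", "body": {"deltas": "0 0 -0.001 0 0 -0.006 0;0 0 -0.002 0 0 -0.012 0;0 0 -0.002 0 0 -0.012 0;0 0 -0.002 0 0 -0.012 0"}}

```text
time: 37.72
ee_pos: [609.3, 53.5, 38.0]
eef_rot: [0.955, 0.298, 0.001, -0.0]
force: [0.2, -0.8, 5.6]
gripper_width: 7.1
gripper_force: 39.3
```

```bash
python3 s.py
```

```text
[-0.62  0.83  0.69  1.78 -0.71  0.8  -0.54] [609.27997668  53.47022879  38.04128846] [-0.017 -0.051 -0.007] [ 0.2 -0.8  5.6] yaw -55.37
```

>>> {"method": "carry_out", "body": {"deltas": "0 0 -0.001 0 0 -0.006 0;0 0 -0.002 0 0 -0.014 0;0 0 -0.002 0 0 -0.014 0;0 0 -0.002 0 0 -0.014 0"}}

```text
time: 38.05
ee_pos: [608.9, 53.4, 37.9]
eef_rot: [0.967, 0.255, 0.0, -0.0]
force: [-2.2, -0.7, 9.0]
gripper_width: 7.0
gripper_force: 39.8
```

```bash
python3 s.py
```

```text
[-0.63  0.84  0.71  1.78 -0.73  0.81 -0.61] [608.92199533  53.4328612   37.88936653] [-0.022  0.529  0.231] [-2.2 -0.7  9. ] yaw -60.4
```

>>> {"method": "carry_out", "body": {"deltas": "0 0 -0.001 0 0 -0.006 0;0 0 -0.002 0 0 -0.014 0;0 0 -0.002 0 0 -0.014 0;0 0 -0.002 0 0 -0.014 0"}}

```text
time: 38.38
ee_pos: [608.6, 53.7, 37.7]
eef_rot: [0.977, 0.213, -0.0, -0.0]
force: [-5.3, 0.1, 13.6]
gripper_width: 7.1
gripper_force: 51.4
```

```bash
python3 s.py
```

```text
[-0.65  0.85  0.73  1.78 -0.75  0.82 -0.68] [608.58724496  53.68852969  37.7370944 ] [0.114 1.135 0.981] [-5.3  0.1 13.6] yaw -65.38
```

Torque about the vertical jumped to 1 N m, so the screw is at its stop. I'll open, rise clear and check.

>>> {"method": "carry_out", "body": {"deltas": "0 0 0.005 0 0 0 0.35;0 0 0.005 0 0 0 0.35;0 0 0.005 0 0 0 0.35;0 0 0.005 0 0 0 0.35;0 0 0.005 0 0 0 0.35;0 0 0.3 0 0 0 0.35;0 0 0.6 0 0 0 0.35;0 0 1 0 0 0 0.35;0 0 1 0 0 0 0.35"}}

```text
time: 39.13
ee_pos: [611.0, 52.9, 122.0]
eef_rot: [0.978, 0.211, 0.003, 0.0]
force: [-0.1, 0.2, 0.8]
gripper_width: 29.9
gripper_force: 0.0
```

>>> {"method": "carry_out", "body": {"deltas": "-0.3 0 0.5 0 0 0 0.35;-0.8 0 0.5 0 0 0 0.35;-0.8 0 0.5 0 0 0 0.35;-0.8 0 0.5 0 0 0 0.35"}}

```text
time: 39.47
ee_pos: [543.4, 53.9, 157.6]
eef_rot: [0.977, 0.211, 0.0, -0.001]
force: [0.9, 1.1, -0.1]
gripper_width: 29.9
gripper_force: 0.0
```

```bash
python3 s.py; python3 m.py 12 50
python3 - <<'E'
from ov import *
# change of standing pieces, start vs now
for c in("scene","top"):
    for l in("ramekin","tumbler","bowl","spoon","spatula","mill"):
        print(c,l,[np.round(q["at"]).tolist() for q in ctrl.mark_of(c,l) if q["p"]>.5])
# visible outfeed hole and tail edge along the rail
d=np.load("w12.npz");KT=(d["K"],d["T"]);im=cv2.imread("pics/raw12.png").astype(float)
sx=np.array([.062,-.998,0]);H=np.array([608.3,53.9,50])
for off in(-6,0,8):
    ts=np.arange(10,45,1.);P=np.array([H+t*sx+off*np.array([.998,.062,0]) for t in ts]);u=wproj(KT,P)
    v=cv2.remap(im.astype(np.float32),u[:,1].astype(np.float32),u[:,0].astype(np.float32),cv2.INTER_LINEAR).reshape(-1,3)
    print(off,list(zip(ts.astype(int).tolist(),v.mean(1).astype(int).tolist(),(v[:,2]-v[:,0]).astype(int).tolist())))
E
```

```text
[-0.82  0.62  0.9   1.88 -0.6   0.94 -0.78] [543.371324    53.91690853 157.59844463] [ 0.017 -0.046 -0.044] [ 0.9  1.1 -0.1] yaw -65.64
[543.371324    53.91690853 157.59844463] [-0.82  0.62  0.9   1.88 -0.6   0.94 -0.78] [ 0.977  0.211  0.    -0.001]
tool y az -65.64226804850702
wrist plate_top [ 98.  293.2] 0.64 [608.2 104.5 125. ]
wrist wing [125.1 354.5] 0.56 [608.  55.  88.]
wrist foot_tail [134.5 376. ] 0.9 [608.3  29.9  56. ]
wrist stop [124.1 354.1] 0.63 [608.2  51.4  50. ]
scene plate_top [199.3 344.9] 0.93 [603.6 100.7 125. ]
scene wing [215.1 326.8] 0.43 [619.9  48.9  88. ]
scene foot_tail [220.9 321.4] 0.66 [617.4  34.9  56. ]
scene stop [218.2 326.6] 0.68 [609.2  51.5  50. ]
scene middle_hole [215.5 328.3] 0.56 [602.   57.9  50. ]
scene ramekin [[167.0, 270.0]]
scene tumbler [[284.0, 235.0], [164.0, 322.0]]
scene bowl [[135.0, 414.0]]
scene spoon [[166.0, 205.0]]
scene spatula [[140.0, 355.0]]
scene mill [[165.0, 202.0], [299.0, 181.0]]
top ramekin [[257.0, 350.0]]
top tumbler [[140.0, 396.0], [254.0, 300.0]]
top bowl [[267.0, 201.0]]
top spoon [[270.0, 419.0]]
top spatul
[... 899 characters left out ...]
), (33, 99, 78), (34, 99, 79), (35, 99, 78), (36, 100, 79), (37, 97, 72), (38, 88, 47), (39, 81, 17), (40, 86, 8), (41, 99, 9), (42, 112, 11), (43, 120, 12), (44, 121, 12)]
8 [(10, 128, 13), (11, 127, 14), (12, 126, 13), (13, 126, 12), (14, 127, 13), (15, 127, 14), (16, 126, 14), (17, 127, 12), (18, 127, 13), (19, 127, 13), (20, 127, 13), (21, 128, 13), (22, 127, 13), (23, 128, 13), (24, 125, 11), (25, 116, 11), (26, 118, 12), (27, 124, 13), (28, 127, 12), (29, 126, 12), (30, 125, 12), (31, 126, 12), (32, 124, 12), (33, 122, 12), (34, 119, 11), (35, 118, 11), (36, 116, 12), (37, 117, 12), (38, 120, 12), (39, 122, 13), (40, 124, 12), (41, 125, 12), (42, 125, 12), (43, 125, 13), (44, 124, 12)]
```

The tail edge is 21.9 mm past the middle hole after parallax (22 expected). The bystanders are unmoved and the gripper is clear, so I'm handing in.

```bash
python3 -c "
from plant import ctrl
print(ctrl.sign_off())"
```

```text
the job is handed in; nothing more can be done
None
```

The end stop is back in the rail's channel, within about 1 mm of the middle hole along the rail. Its thumbscrew is turned to its hard stop, the other things show no visible movement in the last pictures, and the job is handed in; no verdict was shown.

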